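Put the check weights back in their case

ROBOT

A 6-joint arm with a two-finger parallel gripper is mounted at the origin on a cart in front of the work surface, level with it; the furniture and walls round the work are solid. World frame = base frame: x ahead of the robot, y to its left, z up, the work surface at z = 0. Lengths are in m, angles in rad, forces in N, time in s.
With the tool pointing down it reaches from about 0.3 to 0.875 m from the base axis. Payload 6.4 kg.
Tool frame: the origin (TCP) lies at the very end of the fingers, on their centre line; the grasp point (between the pads) lies 19 mm behind it (ctrl.tcp_to_grasp is the distance from the TCP to the grasp point, in m); z points along the fingers, y is the direction in which the jaws open and shut (so a half turn about z gives the same grasp; the last joint's range is limited). The gripper opens to 85 mm and grips with 20 to 120 N. Pads are 22 mm wide; open, the fingers measure 114 mm over their backs; the gripper's body (76 mm by 85 mm) begins 54 mm behind the grasp point. The pads swing forward as they close: fully open they stand 13 mm farther back than shut.
Start: joints at [0.984, 0.181, 1.607, -0, 1.354, -0.206], TCP at [0.214, 0.534, 0.231] pointing down, gripper open.
Joint ranges: [-2.99, 2.99], [-0.89, 2.07], [0.3, 2.58], [-1.14, 4.28], [0, 2.63], [-3.12, 3.12]. Speed limits (rad/s): [2.57, 2.57, 3.01, 3.14, 3.14, 3.14].

INTERFACE

Orientations are given as a unit quaternion [w, x, y, z].
In Python, from bench import ctrl gives the robot as it stands. The module is installed in compiled form; this text tells all that it offers.
- The arm moves only by the tool drive_tool, never from a script. Its argument "deltas" is a list of rows, each an object with "slide": the shift along the tool's x, y, z as a fraction of full scale, a list of three; "delta_rot": the turn, a rotation vector about the tool's x, y, z as a fraction of full scale, a list of three; "hand": the opening, from 0 (shut) to 1 (fully open). In form: [{"slide": [tx, ty, tz], "delta_rot": [wx, wy, wz], "hand": hand}, ...]. A call has exactly 5 rows; each row shifts and turns the commanded pose from where the row before left it, along the tool's axes as they then stand; what a row does not reach is not made up. Full scale, the value 1, is 50 mm for a shift and 180 degrees for a turn. A row lasts 1/8 s, in which the tool goes at most 62.5 mm and 10.7 degrees, less where a joint would pass 70% of its speed; a pose out of reach is approached as far as the arm can. A call with a number of a shift or a turn outside -1 to 1 is refused whole. A call with a gripper value outside its range is refused whole. The fingers move at their own pace and stop on an object; the grip force is fixed at half the most. Time passes only in rows, so rows that do not move let the fingers close, or fill a call up. It gives the time, the measured TCP pose, the force and the opening at its end, in the units of the state.
- ctrl.get_obs(): the state, without advancing time (a new reading comes with each control period).
- ctrl.camera(name): name is "scene" or "top" or "wrist"; returns a dict with "frame" (480x640x3 uint8, red, green, blue), "mtx" (3x3 intrinsics, pixels), "R" (3x3) and "t" (3): a world point X has camera coordinates R X + t. Camera axes: x right, y down, z forward; pixel columns grow to the right and rows downward; lengths in m; the calibration is good to about 2 mm. A picture is of the moment at which its call begins. There is no depth.
- ctrl.hand_in(): hands the job in, once; it reports no verdict.
The state is a dict: "time_s": time; "q": joint angles; "dq": joint speeds; "joint_efforts": joint torques, N m; "eef_pos": TCP position; "eef_rot": TCP orientation; "wrist_force": force on the tool from outside, world axes, zero at the start; "torque": the same for the moment, N m; "opening": opening from 0.0 (shut) to 1.0 (fully open).
Only numpy, scipy, OpenCV 4.12 (cv2) and the standard library are available. Lean on these libraries where they do the work, as an engineer would, in place of code of your own. Each camera call takes 0.05 s, during which the arm holds its last target.

TASK

The balance has been checked; put its set away. Set the four check weights back into the row of pockets of the wooden case in order of size, each upright and fully down in the pocket made for it (the largest in the widest pocket, down to the smallest in the narrowest), and lay the forceps flat in the long groove beside them, either way round. They are precision weights: set them down, never drop or tip them over.

Things in the scene. Friction and masses are not known exactly. Their poses are not given: they have to be found in the camera images.
- weight_500: the largest of four polished stainless knob-type check weights (500 g): upright cylinder 38 mm in diameter up to its shoulder at 43 mm, then a thin neck, then a round knob 26 mm in diameter from 49 to 63 mm height (its top). Loose, stands on a 2 mm dark green mat at the start. Origin: centre of the underside, z up. Pick it up by the knob, from above.
- weight_200: the second largest of four polished stainless knob-type check weights (200 g): upright cylinder 28 mm in diameter up to its shoulder at 33 mm, then a thin neck, then a round knob 20 mm in diameter from 38 to 49 mm height (its top). Loose, stands on a 2 mm dark green mat at the start. Origin: centre of the underside, z up. Pick it up by the knob, from above.
- weight_100: the second smallest of four polished stainless knob-type check weights (100 g): upright cylinder 22 mm in diameter up to its shoulder at 27 mm, then a thin neck, then a round knob 16 mm in diameter from 31.5 to 41 mm height (its top). Loose, stands on a 2 mm dark green mat at the start. Origin: centre of the underside, z up. Pick it up by the knob, from above.
- weight_50: the smallest of four polished stainless knob-type check weights (50 g): upright cylinder 18 mm in diameter up to its shoulder at 20 mm, then a thin neck, then a round knob 13 mm in diameter from 23.5 to 31 mm height (its top). Loose, stands on a 2 mm dark green mat at the start. Origin: centre of the underside, z up. Pick it up by the knob, from above.
- pocket_500: the largest of four round blue pockets in a row in the wooden case, for the 500 g weight: 42 mm across at the floor, 52 mm at the mouth, 15 mm deep; at the wide end, 60 mm from the next. Fixed. Origin: centre of its floor, 8 mm above the worktop; z up, y along the row to the narrow end, x away from the groove. Case: 126 x 239 mm, 22 mm high (rim 24), turned any way round.
- pocket_200: the second largest of four round blue pockets in a row in the wooden case, for the 200 g weight: 32 mm across at the floor, 42 mm at the mouth, 15 mm deep; 60 and 52 mm from its neighbours. Fixed. Origin: centre of its floor, 8 mm above the worktop; z up, y along the row to the narrow end, x away from the groove. Case: 126 x 239 mm, 22 mm high (rim 24), turned any way round.
- pocket_100: the second smallest of four round blue pockets in a row in the wooden case, for the 100 g weight: 26 mm across at the floor, 36 mm at the mouth, 15 mm deep; 52 and 47 mm from its neighbours. Fixed. Origin: centre of its floor, 8 mm above the worktop; z up, y along the row to the narrow end, x away from the groove. Case: 126 x 239 mm, 22 mm high (rim 24), turned any way round.
- pocket_50: the smallest of four round blue pockets in a row in the wooden case, for the 50 g weight: 22 mm across at the floor, 32 mm at the mouth, 15 mm deep; at the narrow end, 47 mm from the next. Fixed. Origin: centre of its floor, 8 mm above the worktop; z up, y along the row to the narrow end, x away from the groove. Case: 126 x 239 mm, 22 mm high (rim 24), turned any way round.
- forceps: plain steel laboratory forceps lying flat, 130 mm long, 8 to 12 mm wide, 8 mm high. Loose, on the same 2 mm mat. Origin: middle of the underside; the y axis runs along the length, z up. Pick it up across its middle.
- groove: the long shallow blue-lined groove for the forceps in the same case, parallel to the row of pockets (57 mm apart, middle to middle): 26 mm wide, 152 mm long, 4 mm deep, the forceps stand 4 mm proud of it. Origin: centre of the groove's floor, 18 mm above the worktop; the y axis runs along its length, as the pockets' y, z up.
Things that resemble listed ones, but are neither listed nor needed, are in the scene too. What is shaped like the weight_500 but red is not meant.

How it is judged:
By the outcome, as a careful person would: the job done as asked, in the order asked, and still so for the second after the job is handed in, with the robot touching nothing.
It also fails if it takes over 120 s, if anything falls off the work surface, if the arm or the gripper's body presses on something with over 40 N, if the wrist force passes 120 N, or if a joint passes its speed limit or range.

## Working session

There is one attempt and no reset: what is moved stays moved. The work goes in short steps, Python scripts to look and compute and a tool call to move; the robot and the scene stay as the last step left them, time stands still between calls to the robot, and variables do not carry over. Pictures are saved under pics/ and viewed, and the job is handed in when it is done.

Besides the shell and the picture viewer there is one more tool, called by a JSON object that holds its "fn" and its "kwargs", one argument or row to a line. drive_tool: Moves the arm, as the interface text tells. Its arguments: {"type":"object","properties":{"deltas":{"type":"array","items":{"type":"object","properties":{"slide":{"type":"array","items":{"type":"number"}},"delta_rot":{"type":"array","items":{"type":"number"}},"hand":{"type":"number"}}}}},"required":["deltas"]}

```bash
mkdir -p pics; ls
python3 - <<'E'
from bench import ctrl
import cv2,numpy as np
o=ctrl.get_obs(); print(o)
for n in ["scene","top","wrist"]:
    c=ctrl.camera(n); cv2.imwrite(f"pics/{n}0.png",c["frame"][:,:,::-1]); print(n,c["mtx"].round(1).tolist(),c["R"].round(3).tolist(),c["t"].round(3).tolist())
    np.savez(f"pics/{n}0.npz",**c)
E
```

```text
pics
{'time_s': 0.0, 'q': array([ 9.83733072e-01,  1.81535860e-01,  1.60799712e+00, -6.07803899e-06,
        1.35380942e+00, -2.06298593e-01]), 'dq': array([-0.00030123, -0.0004359 , -0.00018167,  0.00050488, -0.00080321,
       -0.00097698]), 'joint_efforts': array([-7.75508415e-04, -4.44880700e+01, -3.51330078e+01, -3.63065274e-04,
        9.18249803e-03, -8.94186570e-06]), 'eef_pos': array([0.21336105, 0.53335715, 0.23039233]), 'eef_rot': array([-3.35278499e-04,  1.89233614e-01,  9.81931705e-01, -8.08084379e-04]), 'wrist_force': array([-0.07045983,  0.20040454, -0.21165957]), 'torque': array([0.00832874, 0.00332929, 0.03686548]), 'opening': 1.001253751901376}
scene [[552.1, 0.0, 314.2], [0.0, 552.1, 248.9], [0.0, 0.0, 1.0]] [[0.515, -0.857, -0.009], [-0.529, -0.309, -0.79], [0.675, 0.412, -0.612]] [-0.325, 0.303, 0.693]
top [[620.8, 0.0, 318.0], [0.0, 620.8, 233.3], [0.0, 0.0, 1.0]] [[-0.006, -1.0, -0.025], [-0.994, 0.009, -0.108], [0.108, 0.024, -0.994]] [-0.056, 0.522, 1.433]
wrist [[416.7, 0.0, 326.8], [0.0, 416.7, 244.2], [0.0, 0.0, 1.0]] [[0.372, 0.928, -0.003], [0.881, -0.352, 0.315], [0.292, -0.12, -0.949]] [-0.574, -0.04, 0.382]
```

View pics/scene0.png

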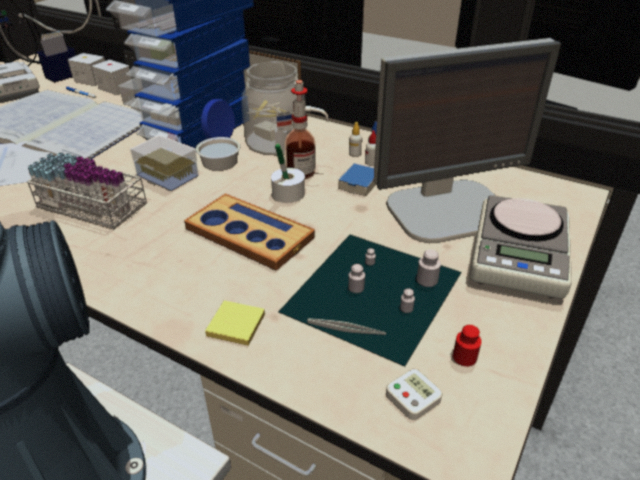

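View pics/top0.png

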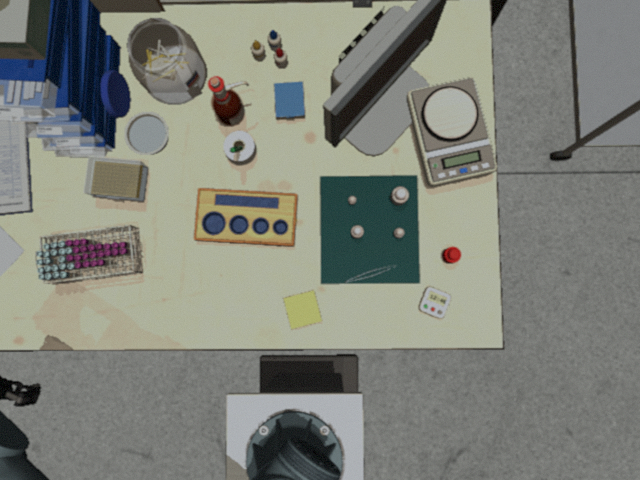

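View pics/wrist0.png

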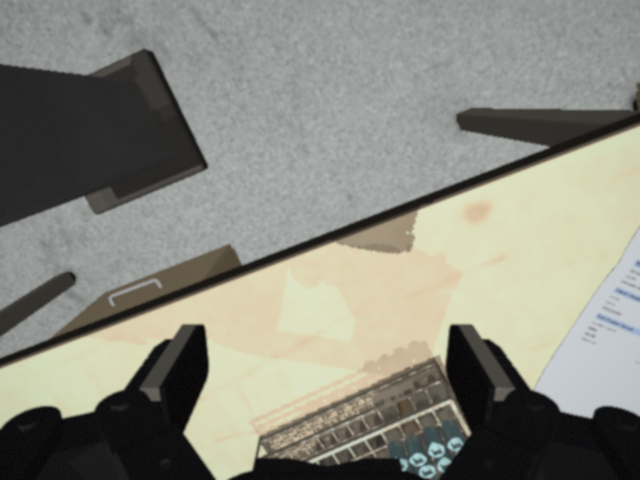

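Scene: the four steel weights stand on the mat at (428,267), (357,278), (407,300), (370,257). The forceps lie at (345,327), and the case is at (250,230). The red weight look-alike is at (467,345). In the top view the weights are at (400,195), (357,232), (399,232), (352,200), and the case is at (246,217), with its wide end to the left.

Candidates in the top view:
- **weight_500:** steel (400,195) or red (452,255). I choose the steel one.
- **Pockets:** case (246,217). The round dishes at (147,133) and (239,148) are not pockets.
- **Forceps:** (371,273). The pens elsewhere are not meant.

```bash
cat > h.py <<'E'
import cv2,numpy as np
from bench import ctrl
def ray(c,u,v,z):
    K,R,t=c["mtx"],c["R"],c["t"]; C=-R.T@t
    d=R.T@np.linalg.inv(K)@np.array([u,v,1.0]); s=(z-C[2])/d[2]; return C+s*d
def proj(c,X):
    p=c["mtx"]@(c["R"]@np.asarray(X,float)+c["t"]); return p[:2]/p[2]
def tool():
    from scipy.spatial.transform import Rotation as Ro
    o=ctrl.get_obs(); q=o["eef_rot"]; return o,Ro.from_quat([q[1],q[2],q[3],q[0]]).as_matrix()
E
python3 - <<'E'
from h import *
c=dict(np.load("pics/top0.npz")); s=dict(np.load("pics/scene0.npz"))
for n,cc in(("top",c),("scene",s),("wrist",dict(np.load("pics/wrist0.npz")))): print(n,-cc["R"].T@cc["t"])
for n,u,v,z in [("500",400,193,.065),("200",357,231,.051),("100",399,232,.043),("50",352,200,.033),("fo",371,273,.006),("fo1",346,281,.006),("fo2",396,266,.006),("p500",214,223,.015),("p200",239,225,.015),("p100",260,227,.015),("p50",281,228,.015),("gr",247,202,.02),("mon",334,138,.1),("mon",334,138,.05)]: print(n,ray(c,u,v,z).round(3))
im=c["frame"][:,:,::-1]
a=cv2.resize(im[170:295,180:470],None,fx=2.75,fy=2.75,interpolation=cv2.INTER_CUBIC);cv2.imwrite("pics/topcrop.png",a)
a=cv2.resize(s["frame"][180:380,180:480,::-1],None,fx=2.6,fy=2.6,interpolation=cv2.INTER_CUBIC);cv2.imwrite("pics/scrop.png",a)
E
```

```text
top [ 0.36327769 -0.09505648  1.47883685]
scene [-0.14060668 -0.47026497  0.66109584]
wrist [0.13740448 0.56399486 0.3732792 ]
500 [ 0.609 -0.25   0.065]
200 [ 0.524 -0.151  0.051]
100 [ 0.521 -0.248  0.043]
50 [ 0.599 -0.14   0.033]
fo [ 0.428 -0.184  0.006]
fo1 [ 0.41  -0.125  0.006]
fo2 [ 0.444 -0.243  0.006]
p500 [0.55  0.189 0.015]
p200 [0.545 0.129 0.015]
p100 [0.539 0.079 0.015]
p50 [0.536 0.028 0.015]
gr [0.599 0.109 0.02 ]
mon [ 0.731 -0.099  0.1  ]
mon [ 0.744 -0.099  0.05 ]
```

View pics/topcrop.png

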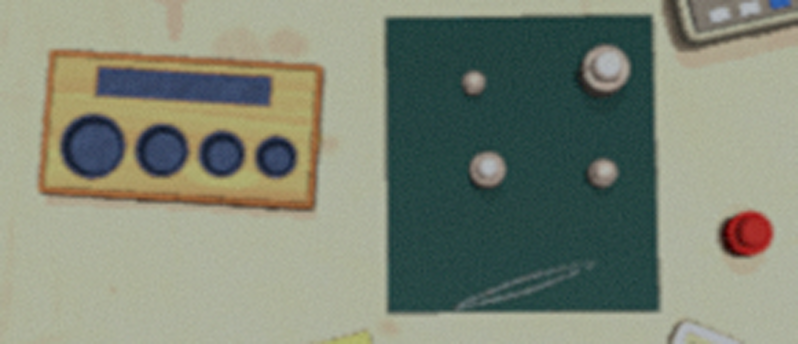

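View pics/scrop.png

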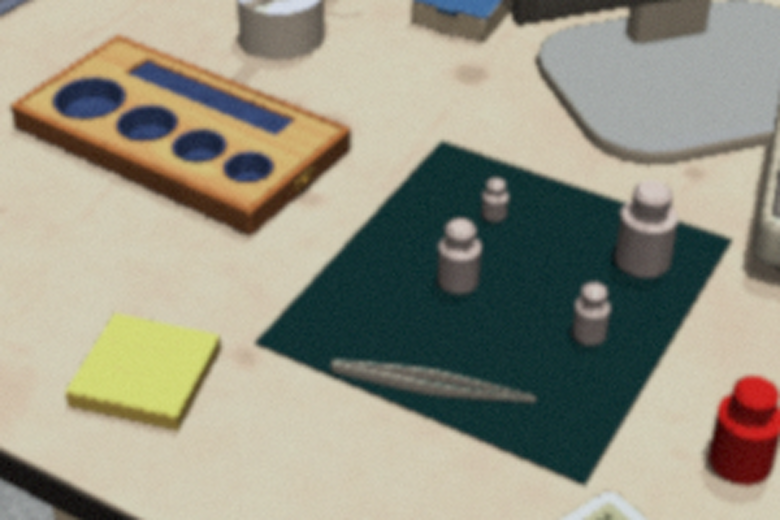

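```bash
cat >> h.py <<'E'
def plan(p,yaw,n):
    """deltas in tool frame to reach pos p, jaw-yaw (deg) in n equal rows"""
    o,R=tool(); P=o["eef_pos"].copy(); y=np.degrees(np.arctan2(R[1,1],R[0,1])); dy=(yaw-y)
    print("pos",P.round(4),"yaw",round(y,2),"t",round(o["time_s"],2),"open",round(o["opening"],3),"tilt",np.degrees([R[0,2],R[1,2]]).round(2))
    st=(np.asarray(p)-P)/n
    for i in range(n):
        a=np.radians(y+dy*i/n); Y=np.array([np.cos(a),np.sin(a),0]); X=np.array([-np.sin(a),np.cos(a),0])
        X=np.cross(Y,[0,0,-1.])
        print(i,(np.array([st@X,st@Y,-st[2]])/.05).round(4),"rz",round(-dy/n/180,4))
        if dy==0 or abs(dy)<.3: break
E
python3 -c "
from h import *
plan([.545,.11,.22],-5,10)"
```

```text
pos [0.2134 0.5335 0.2306] yaw 68.18 t 0.15 open 1.004 tilt [-0.04 -0.07]
0 [-0.9304 -0.5398  0.0211] rz 0.0407
1 [-0.9916 -0.4169  0.0211] rz 0.0407
2 [-1.0366 -0.2872  0.0211] rz 0.0407
3 [-1.0647 -0.1528  0.0211] rz 0.0407
4 [-1.0755 -0.016   0.0211] rz 0.0407
5 [-1.0688  0.1212  0.0211] rz 0.0407
6 [-1.0446  0.2563  0.0211] rz 0.0407
7 [-1.0035  0.3873  0.0211] rz 0.0407
8 [-0.946   0.512   0.0211] rz 0.0407
9 [-0.8731  0.6283  0.0211] rz 0.0407
```

{"fn": "drive_tool", "kwargs": {
  "deltas": [
    {"slide":[-0.8,-0.5,0],"delta_rot":[0,0,0.04],"hand":1},
    {"slide":[-0.95,-0.4,0],"delta_rot":[0,0,0.04],"hand":1},
    {"slide":[-0.95,-0.28,0],"delta_rot":[0,0,0.04],"hand":1},
    {"slide":[-0.95,-0.15,0],"delta_rot":[0,0,0.04],"hand":1},
    {"slide":[-0.95,0,0],"delta_rot":[0,0,0.04],"hand":1}
  ]
}}

```text
time_s: 0.78
eef_pos: [0.3635, 0.3397, 0.2312]
eef_rot: [-0.0, 0.485, 0.874, -0.0]
wrist_force: [-0.1, 1.0, 0.6]
opening: 1.001
```

{"fn": "drive_tool", "kwargs": {
  "deltas": [
    {"slide":[-0.95,0.12,0],"delta_rot":[0,0,0.04],"hand":0.7},
    {"slide":[-0.95,0.25,0],"delta_rot":[0,0,0.04],"hand":0.7},
    {"slide":[-0.95,0.4,0],"delta_rot":[0,0,0.04],"hand":0.7},
    {"slide":[-0.95,0.5,0],"delta_rot":[0,0,0.04],"hand":0.7},
    {"slide":[-0.9,0.6,0],"delta_rot":[0,0,0.04],"hand":0.7}
  ]
}}

```text
time_s: 1.4
eef_pos: [0.5249, 0.1405, 0.2311]
eef_rot: [-0.0, 0.732, 0.682, -0.0]
wrist_force: [0.3, 0.9, -0.2]
opening: 0.698
```

```bash
python3 -c "
from h import *
plan([.545,.11,.22],-5,2)
c=ctrl.camera('wrist'); cv2.imwrite('pics/w1.png',c['frame'][:,:,::-1]); np.savez('pics/w1.npz',**c)"
```

```text
pos [0.5249 0.1405 0.2311] yaw -4.05 t 1.4 open 0.698 tilt [-0.01  0.01]
0 [-0.2896  0.2222  0.1111] rz 0.0026
1 [-0.2877  0.2246  0.1111] rz 0.0026
```

View pics/w1.png

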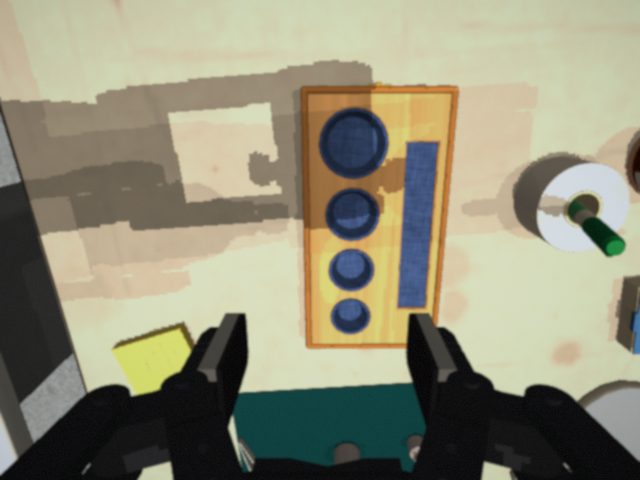

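The wrist view shows the case clear of the gripper: pockets at (354,143), (352,214), (351,269) and (350,316), and the groove at (419,224).

Run:
```python
from h import *
c=dict(np.load("pics/w1.npz")); im=c["frame"]
hsv=cv2.cvtColor(im,cv2.COLOR_RGB2HSV)
m=cv2.inRange(hsv,(100,80,20),(130,255,255)); m[:, :300]=0; m[:,460:]=0; m[360:]=0;m[:90]=0
m=cv2.morphologyEx(m,cv2.MORPH_CLOSE,np.ones((5,5)))
cs,_=cv2.findContours(m,cv2.RETR_EXTERNAL,cv2.CHAIN_APPROX_NONE)
pk=[]
for k in cs:
    if cv2.contourArea(k)<300: continue
    h=cv2.convexHull(k)[:,0,:].astype(float)
    full=k[:,0,:].astype(float); bb=cv2.boundingRect(k)
    if bb[3]>120: z=.022
    else: z=.0225
    W=np.array([ray(c,u,v,z)[:2] for u,v in full],np.float32)
    if bb[3]>120:
        r=cv2.minAreaRect(W); print("groove",bb,r)
    else:
        (cx,cy),(a,b),an=cv2.fitEllipse(W); print("pocket",bb,round(cx,4),round(cy,4),"d",round(a,4),round(b,4)); pk.append((cx,cy))
pk=np.array(sorted(pk,key=lambda p:-p[1])); print(np.linalg.norm(np.diff(pk,axis=0),axis=1))
v=pk[-1]-pk[0]; print("row dir",v/np.linalg.norm(v), np.degrees(np.arctan2(v[0],-v[1])))
# case outline corners
mm=cv2.inRange(hsv,(5,100,60),(25,255,255));
```

```text
pocket (332, 300, 37, 33) 0.5381 0.0317 d 0.0338 0.034
pocket (330, 250, 43, 40) 0.5414 0.0786 d 0.0379 0.038
pocket (327, 190, 51, 50) 0.545 0.1301 d 0.0437 0.0438
groove (399, 143, 38, 163) ((0.6003479957580566, 0.11282582581043243), (0.14786936342716217, 0.023685326799750328), 85.9986572265625)
pocket (320, 109, 67, 69) 0.5492 0.1901 d 0.0539 0.0541
[0.0600961  0.05169223 0.04699015]
row dir [-0.07010501 -0.99753962] -4.020018820175951
```

{"fn": "drive_tool", "kwargs": {
  "deltas": [
    {"slide":[-0.7,0.06,0],"delta_rot":[0,0,0],"hand":0.7},
    {"slide":[-0.8,0.06,0],"delta_rot":[0,0,0],"hand":0.7},
    {"slide":[-0.9,0.06,0],"delta_rot":[0,0,0],"hand":0.7},
    {"slide":[-0.9,0.06,0],"delta_rot":[0,0,0],"hand":0.7},
    {"slide":[-0.9,0.06,0],"delta_rot":[0,0,0],"hand":0.7}
  ]
}}

```text
time_s: 2.08
eef_pos: [0.5247, -0.0698, 0.2311]
eef_rot: [-0.0, 0.73, 0.683, -0.0]
wrist_force: [0.3, 1.1, -0.1]
opening: 0.701
```

{"fn": "drive_tool", "kwargs": {
  "deltas": [
    {"slide":[-0.9,0.06,0],"delta_rot":[0,0,0],"hand":0.7},
    {"slide":[-0.9,0.06,0],"delta_rot":[0,0,0],"hand":0.7},
    {"slide":[-0.7,0.06,0],"delta_rot":[0,0,0],"hand":0.7},
    {"slide":[-0.3,0.06,0],"delta_rot":[0,0,0],"hand":0.7},
    {"slide":[0,0,0],"delta_rot":[0,0,0],"hand":0.7}
  ]
}}

```text
time_s: 2.7
eef_pos: [0.5277, -0.2093, 0.2309]
eef_rot: [-0.0, 0.731, 0.683, 0.0]
wrist_force: [-0.7, -0.1, -0.4]
opening: 0.699
```

```bash
python3 -c "
from h import *
plan([.545,-.2,.22],-4,2)
c=ctrl.camera('wrist'); cv2.imwrite('pics/w2.png',c['frame'][:,:,::-1]); np.savez('pics/w2.npz',**c)"
```

```text
pos [ 0.5277 -0.2093  0.2309] yaw -3.88 t 2.7 open 0.699 tilt [-0.03  0.04]
0 [0.1041 0.1664 0.1093] rz 0.0003
```

View pics/w2.png

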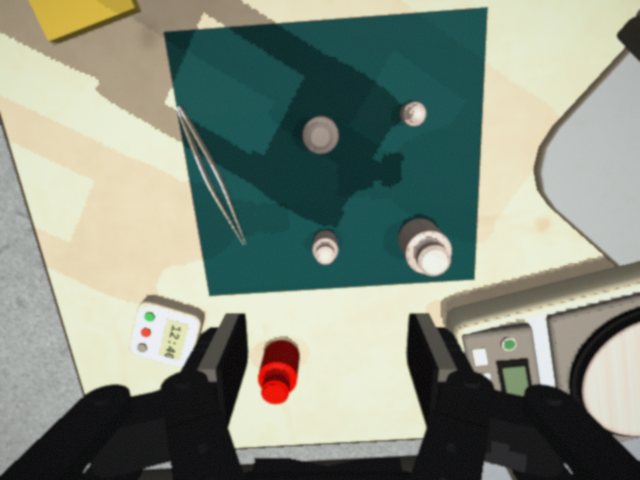

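The wrist view shows everything on the mat: 500 at (425,248), 200 at (320,134), 100 at (325,248), 50 at (413,114), forceps from (178,108) to (243,243). The red decoy is at (278,375).

Run:
```python
from h import *
im=np.load("pics/w2.npz")["frame"][:,:,::-1]
t=[cv2.resize(im[v-35:v+35,u-45:u+45],(396,308),interpolation=cv2.INTER_CUBIC) for u,v in((425,250),(320,134),(325,248),(413,114))]
cv2.imwrite("pics/w2c.png",np.vstack([np.hstack(t[:2]),np.hstack(t[2:])])[:600])
```

```text
(no output)
```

View pics/w2c.png

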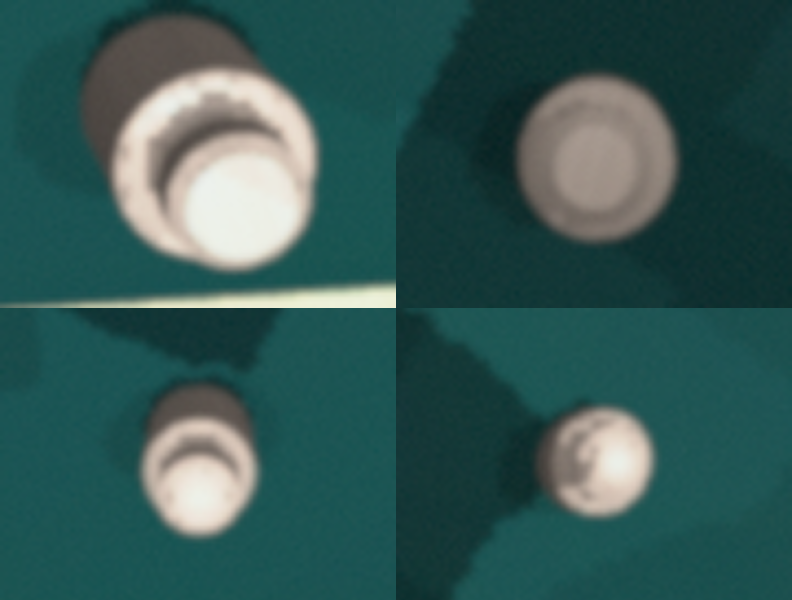

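Run:
```python
from h import *
c=dict(np.load("pics/w2.npz")); top=dict(np.load("pics/top0.npz")); sc=dict(np.load("pics/scene0.npz"))
for n,u,v,z,h in (("500",429.2,252.5,.045,.065),("200",320.5,134.9,.035,.051),("100",325.3,249.4,.029,.043),("50",414.4,113.8,.022,.033)):
    X=ray(c,u,v,z); X[2]=h; print(n,X.round(4),"knobtop wrist",proj(c,X).round(1),"top",proj(top,X).round(1),"scene",proj(sc,X).round(1))
for u,v in((178,108),(243,243)): print(ray(c,u,v,.007))
# forceps
hsv=cv2.cvtColor(c["frame"],cv2.COLOR_RGB2HSV)
m=((hsv[:,:,1]<110)&(hsv[:,:,2]>70)).astype(np.uint8)*255; k=np.zeros_like(m); k[112:250,172:252]=255
k[:, :]=cv2.fillPoly(np.zeros_like(m),[np.array([[172,100],[200,100],[255,240],[240,252],[222,225]])],255); m&=k
pts=cv2.findNonZero(m)[:,0]; W=np.array([ray(c,u,v,.008)[:2] for u,v in pts],np.float32); print(len(pts),cv2.minAreaRect(W))
a=c["frame"][90:260,150:280,::-1]; b=cv2.cvtColor(m[90:260,150:280],cv2.COLOR_GRAY2BGR)
cv2.imwrite("pics/fo.png",cv2.resize(np.hstack([a,b]),None,fx=3,fy=3))
```

```text
500 [ 0.6097 -0.2505  0.065 ] knobtop wrist [435. 261.] top [400.2 192.7] scene [431.  252.6]
200 [ 0.5256 -0.1498  0.051 ] knobtop wrist [320.2 136.3] top [356.7 230.1] scene [357.  266.8]
100 [ 0.5226 -0.2475  0.043 ] knobtop wrist [325.2 254.8] top [398.7 231.4] scene [408.3 290.4]
50 [ 0.602  -0.1393  0.033 ] knobtop wrist [417.2 114.1] top [351.5 198.8] scene [370.7 249.7]
[ 0.40753311 -0.12184866  0.007     ]
[ 0.44625379 -0.24375254  0.007     ]
1714 ((0.4270861744880676, -0.1796509027481079), (0.016706595197319984, 0.1362389624118805), 14.7645263671875)
```

View pics/fo.png

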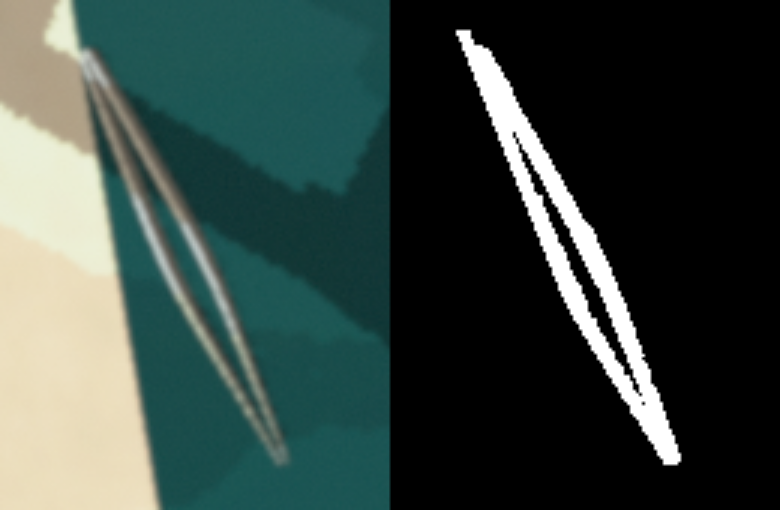

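{"fn": "drive_tool", "kwargs": {
  "deltas": [
    {"slide":[-0.25,0.6,0.5],"delta_rot":[0,0,0],"hand":0.7},
    {"slide":[-0.25,0.6,0.5],"delta_rot":[0,0,0],"hand":0.7},
    {"slide":[-0.21,0.5,0.5],"delta_rot":[0,0,0],"hand":0.7},
    {"slide":[0,0,0.3],"delta_rot":[0,0,0],"hand":0.7},
    {"slide":[0,0,0],"delta_rot":[0,0,0],"hand":0.7}
  ]
}}

```text
time_s: 3.38
eef_pos: [0.609, -0.2481, 0.1396]
eef_rot: [-0.002, 0.73, 0.684, -0.0]
wrist_force: [0.4, -0.5, 0.5]
opening: 0.702
```

```bash
python3 -c "
from h import *
plan([.6097,-.2505,.048],-4,2)
c=ctrl.camera('scene'); cv2.imwrite('pics/s3.png',c['frame'][120:420,200:600,::-1])
c=ctrl.camera('wrist'); cv2.imwrite('pics/w3.png',c['frame'][:,:,::-1])"
```

```text
pos [ 0.609  -0.2481  0.1396] yaw -3.74 t 3.38 open 0.702 tilt [-0.19  0.13]
0 [-0.0239  0.009   0.9158] rz 0.0007
```

View pics/s3.png

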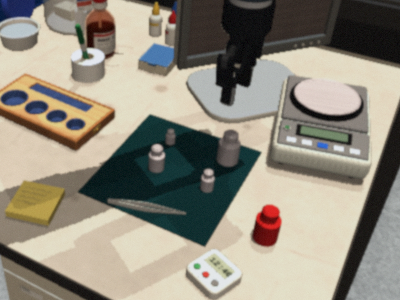

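View pics/w3.png

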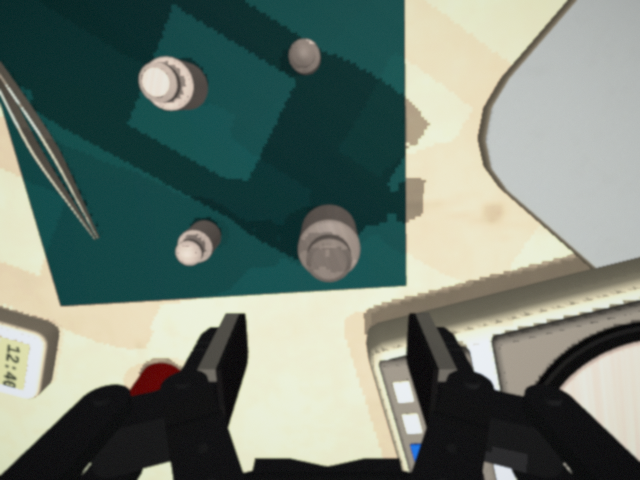

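{"fn": "drive_tool", "kwargs": {
  "deltas": [
    {"slide":[-0.045,0.015,0.55],"delta_rot":[0,0,0],"hand":0.7},
    {"slide":[0,0,0.55],"delta_rot":[0,0,0],"hand":0.7},
    {"slide":[0,0,0.45],"delta_rot":[0,0,0],"hand":0.7},
    {"slide":[0,0,0.2],"delta_rot":[0,0,0],"hand":0.7},
    {"slide":[0,0,0.08],"delta_rot":[0,0,0],"hand":0.7}
  ]
}}

```text
time_s: 4.1
eef_pos: [0.6109, -0.2525, 0.0499]
eef_rot: [0.0, 0.73, 0.683, 0.0]
wrist_force: [0.1, -1.0, -0.1]
opening: 0.698
```

```bash
python3 -c "
from h import *
plan([.6097,-.2505,.048],-4,1)
c=ctrl.camera('scene'); cv2.imwrite('pics/s4.png',cv2.resize(c['frame'][180:330,350:550,::-1],None,fx=4,fy=4))
c=ctrl.camera('wrist'); cv2.imwrite('pics/w4.png',c['frame'][:,:,::-1])"
```

```text
pos [ 0.6109 -0.2525  0.0499] yaw -3.82 t 4.1 open 0.698 tilt [ 0.01 -0.01]
0 [ 0.0388 -0.0268  0.0377] rz 0.001
```

View pics/s4.png

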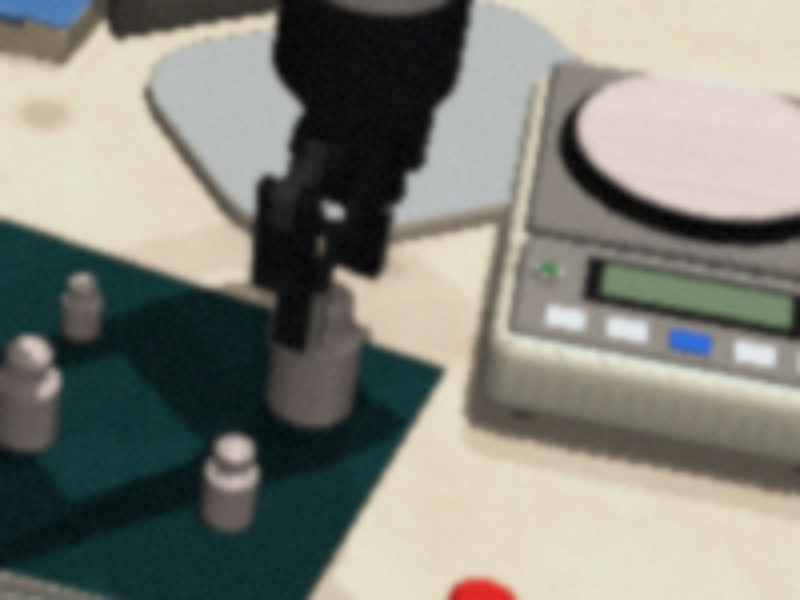

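View pics/w4.png

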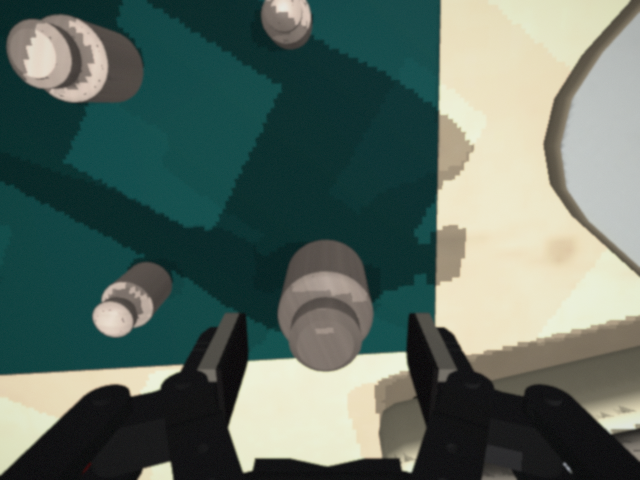

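The weight is centred between the fingers: knob at (326,338), finger midpoint at u≈327. Next I trim the pose and close.

{"fn": "drive_tool", "kwargs": {
  "deltas": [
    {"slide":[0.035,-0.02,0.035],"delta_rot":[0,0,0],"hand":0.7},
    {"slide":[0,0,0],"delta_rot":[0,0,0],"hand":0},
    {"slide":[0,0,0],"delta_rot":[0,0,0],"hand":0},
    {"slide":[0,0,0],"delta_rot":[0,0,0],"hand":0},
    {"slide":[0,0,0],"delta_rot":[0,0,0],"hand":0}
  ]
}}

```text
time_s: 4.82
eef_pos: [0.6105, -0.2509, 0.0487]
eef_rot: [0.001, 0.73, 0.683, 0.0]
wrist_force: [0.0, 0.8, 3.6]
opening: 0.279
```

{"fn": "drive_tool", "kwargs": {
  "deltas": [
    {"slide":[0,0,0],"delta_rot":[0,0,0],"hand":0},
    {"slide":[0,0,-0.1],"delta_rot":[0,0,0],"hand":0},
    {"slide":[0,0,-0.2],"delta_rot":[0,0,0],"hand":0},
    {"slide":[0,0,-0.3],"delta_rot":[0,0,0],"hand":0},
    {"slide":[0,0,0],"delta_rot":[0,0,0],"hand":0}
  ]
}}

```text
time_s: 5.45
eef_pos: [0.6111, -0.2515, 0.0802]
eef_rot: [0.002, 0.73, 0.683, 0.0]
wrist_force: [-1.8, 0.0, -5.4]
opening: 0.272
```

```bash
python3 -c "
from h import *
plan([.5492,.1901,.115],-4,8)
c=ctrl.camera('wrist'); np.savez('pics/w5.npz',**c); cv2.imwrite('pics/w5.png',c['frame'][:,:,::-1])
o,R=tool();print(o['wrist_force'])
for d in (0,-.0095,.05): print(proj(c,o['eef_pos']+R[:,2]*d))"
```

```text
pos [ 0.6111 -0.2515  0.0802] yaw -3.82 t 5.45 open 0.272 tilt [ 0.17 -0.12]
0 [ 1.0912 -0.228  -0.087 ] rz 0.0001
[ 0.13770192  0.14501755 -4.68121302]
[327.36794862 324.98047785]
[327.39849072 337.95825884]
[327.25049705 275.07360321]
```

View pics/w5.png

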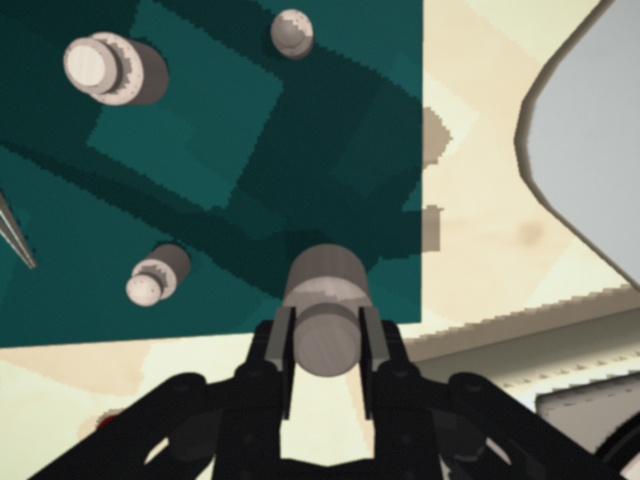

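The wrist view shows the 500 held upright, knob at (328,340). The projected expectation is (327,338), so the offset is under 1 mm. Next: carry it to pocket_500.

{"fn": "drive_tool", "kwargs": {
  "deltas": [
    {"slide":[0.2,-0.05,-0.4],"delta_rot":[0,0,0],"hand":0},
    {"slide":[0.5,-0.1,-0.4],"delta_rot":[0,0,0],"hand":0},
    {"slide":[0.9,-0.19,0],"delta_rot":[0,0,0],"hand":0},
    {"slide":[0.95,-0.2,0],"delta_rot":[0,0,0],"hand":0},
    {"slide":[0.95,-0.2,0],"delta_rot":[0,0,0],"hand":0}
  ]
}}

```text
time_s: 6.12
eef_pos: [0.5842, -0.0716, 0.1192]
eef_rot: [0.0, 0.73, 0.683, 0.0]
wrist_force: [0.7, 0.7, -3.6]
opening: 0.273
```

{"fn": "drive_tool", "kwargs": {
  "deltas": [
    {"slide":[0.95,-0.2,0],"delta_rot":[0,0,0],"hand":0},
    {"slide":[0.95,-0.2,0],"delta_rot":[0,0,0],"hand":0},
    {"slide":[0.95,-0.2,0],"delta_rot":[0,0,0],"hand":0},
    {"slide":[0.95,-0.2,0],"delta_rot":[0,0,0],"hand":0},
    {"slide":[0.7,-0.14,0],"delta_rot":[0,0,0],"hand":0}
  ]
}}

```text
time_s: 6.75
eef_pos: [0.5518, 0.1566, 0.1192]
eef_rot: [0.0, 0.73, 0.684, 0.0]
wrist_force: [0.3, 0.4, -5.9]
opening: 0.276
```

{"fn": "drive_tool", "kwargs": {
  "deltas": [
    {"slide":[0.4,-0.08,0],"delta_rot":[0,0,0],"hand":0},
    {"slide":[0.2,-0.04,0],"delta_rot":[0,0,0],"hand":0},
    {"slide":[0,0,0],"delta_rot":[0,0,0],"hand":0},
    {"slide":[0,0,0],"delta_rot":[0,0,0],"hand":0},
    {"slide":[0,0,0],"delta_rot":[0,0,0],"hand":0}
  ]
}}

```text
time_s: 7.38
eef_pos: [0.5491, 0.1833, 0.118]
eef_rot: [0.0, 0.731, 0.683, -0.0]
wrist_force: [0.2, 0.3, -4.7]
opening: 0.272
```

```bash
python3 -c "
from h import *
plan([.5492,.1901,.0547],-4,1)
c=ctrl.camera('wrist'); np.savez('pics/w6.npz',**c); cv2.imwrite('pics/w6.png',c['frame'][:,:,::-1])"
```

```text
pos [0.5491 0.1833 0.118 ] yaw -3.9 t 7.38 open 0.272 tilt [-0.   -0.01]
0 [ 0.136  -0.0064  1.266 ] rz 0.0006
```

View pics/w6.png

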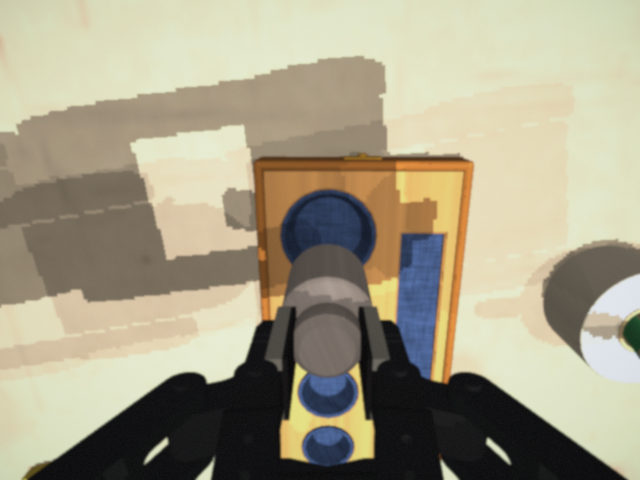

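Weight at u=327 above pocket_500 at (329,230), aligned across the jaws. I correct along x and lower to just above the floor.

{"fn": "drive_tool", "kwargs": {
  "deltas": [
    {"slide":[0.136,-0.005,0.1],"delta_rot":[0,0,0],"hand":0},
    {"slide":[0,0,0.35],"delta_rot":[0,0,0],"hand":0},
    {"slide":[0,0,0.35],"delta_rot":[0,0,0],"hand":0},
    {"slide":[0,0,0.25],"delta_rot":[0,0,0],"hand":0},
    {"slide":[0,0,0.1],"delta_rot":[0,0,0],"hand":0}
  ]
}}

```text
time_s: 8.05
eef_pos: [0.548, 0.191, 0.0588]
eef_rot: [-0.001, 0.73, 0.683, -0.001]
wrist_force: [-0.4, -0.2, -4.5]
opening: 0.276
```

```bash
python3 -c "
from h import *
plan([.5492,.1901,.0547],-4,1)
print(ctrl.get_obs()['wrist_force'])
c=ctrl.camera('wrist'); np.savez('pics/w7.npz',**c); cv2.imwrite('pics/w7.png',c['frame'][:,:,::-1])"
```

```text
pos [0.548  0.191  0.0588] yaw -3.82 t 8.05 open 0.276 tilt [-0.15 -0.02]
0 [-0.0158  0.0256  0.0816] rz 0.001
[-0.43098781 -0.15881925 -4.49932987]
```

View pics/w7.png

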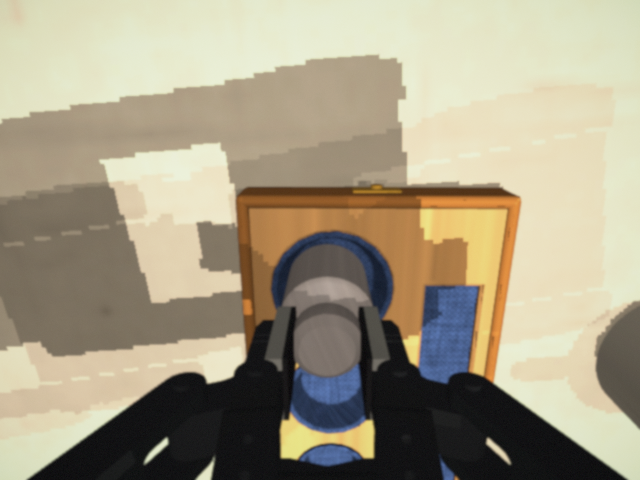

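The 500 is in the pocket mouth, with gaps of about 17 px left and 24 px right. I nudge +y and lower.

{"fn": "drive_tool", "kwargs": {
  "deltas": [
    {"slide":[-0.01,0.025,0],"delta_rot":[0,0,0],"hand":0},
    {"slide":[0,0,0.03],"delta_rot":[0,0,0],"hand":0},
    {"slide":[0,0,0.03],"delta_rot":[0,0,0],"hand":0},
    {"slide":[0,0,0],"delta_rot":[0,0,0],"hand":0},
    {"slide":[0,0,0],"delta_rot":[0,0,0],"hand":0}
  ]
}}

```text
time_s: 8.72
eef_pos: [0.5502, 0.1906, 0.0576]
eef_rot: [0.0, 0.73, 0.683, 0.0]
wrist_force: [-0.1, 0.4, -5.4]
opening: 0.279
```

{"fn": "drive_tool", "kwargs": {
  "deltas": [
    {"slide":[0,0,0.02],"delta_rot":[0,0,0],"hand":0},
    {"slide":[0,0,0],"delta_rot":[0,0,0],"hand":0},
    {"slide":[0,0,0],"delta_rot":[0,0,0],"hand":0},
    {"slide":[0,0,0],"delta_rot":[0,0,0],"hand":0},
    {"slide":[0,0,0],"delta_rot":[0,0,0],"hand":0}
  ]
}}

```text
time_s: 9.35
eef_pos: [0.5502, 0.1906, 0.0565]
eef_rot: [-0.0, 0.73, 0.683, -0.0]
wrist_force: [-0.1, -0.5, -5.3]
opening: 0.279
```

{"fn": "drive_tool", "kwargs": {
  "deltas": [
    {"slide":[0,0,0.02],"delta_rot":[0,0,0],"hand":0},
    {"slide":[0,0,0],"delta_rot":[0,0,0],"hand":0},
    {"slide":[0,0,0.02],"delta_rot":[0,0,0],"hand":0},
    {"slide":[0,0,0],"delta_rot":[0,0,0],"hand":0},
    {"slide":[0,0,0],"delta_rot":[0,0,0],"hand":0}
  ]
}}

```text
time_s: 9.98
eef_pos: [0.5503, 0.1906, 0.0547]
eef_rot: [0.0, 0.73, 0.683, 0.0]
wrist_force: [-0.3, 0.0, -1.9]
opening: 0.277
```

Weight's load transferred at 0.0547, as expected. A touch more, then release.

{"fn": "drive_tool", "kwargs": {
  "deltas": [
    {"slide":[0,0,0.008],"delta_rot":[0,0,0],"hand":0},
    {"slide":[0,0,0],"delta_rot":[0,0,0],"hand":0.3},
    {"slide":[0,0,0],"delta_rot":[0,0,0],"hand":0.35},
    {"slide":[0,0,0],"delta_rot":[0,0,0],"hand":0.45},
    {"slide":[0,0,0],"delta_rot":[0,0,0],"hand":0.6}
  ]
}}

```text
time_s: 10.6
eef_pos: [0.5504, 0.1906, 0.0543]
eef_rot: [0.0, 0.73, 0.683, 0.0]
wrist_force: [0.2, -0.1, 0.7]
opening: 0.599
```

{"fn": "drive_tool", "kwargs": {
  "deltas": [
    {"slide":[0,0,-0.1],"delta_rot":[0,0,0],"hand":0.6},
    {"slide":[0,0,-0.4],"delta_rot":[0,0,0],"hand":0.6},
    {"slide":[0,0,-0.6],"delta_rot":[0,0,0],"hand":0.6},
    {"slide":[0,0,-0.5],"delta_rot":[0,0,0],"hand":0.6},
    {"slide":[0,0,-0.1],"delta_rot":[0,0,0],"hand":0.6}
  ]
}}

```text
time_s: 11.22
eef_pos: [0.552, 0.1909, 0.1426]
eef_rot: [0.002, 0.73, 0.683, 0.002]
wrist_force: [-0.3, -0.1, 0.1]
opening: 0.602
```

```bash
python3 -c "
from h import *
plan([.5256,-.1498,.11],-4,1)
c=ctrl.camera('wrist'); np.savez('pics/w8.npz',**c); cv2.imwrite('pics/w8.png',c['frame'][:,:,::-1])"
```

```text
pos [0.552  0.1909 0.1426] yaw -3.81 t 11.22 open 0.602 tilt [0.32 0.04]
0 [-6.8334 -0.0747  0.6527] rz 0.001
```

View pics/w8.png

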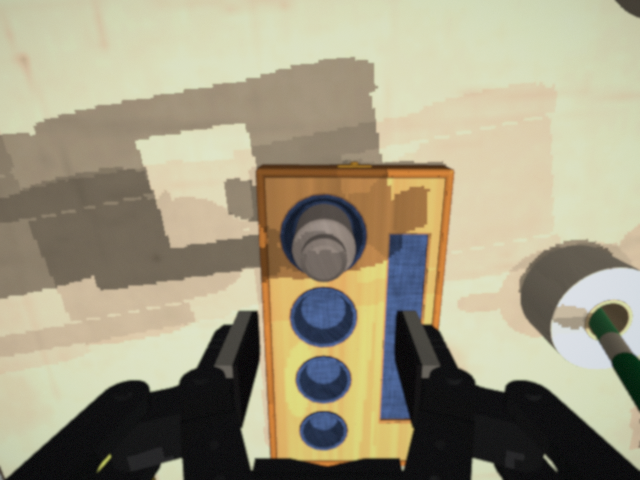

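The 500 stands upright in its pocket at (323,245). Next: the 200.

{"fn": "drive_tool", "kwargs": {
  "deltas": [
    {"slide":[-0.4,0,0],"delta_rot":[0,0,0],"hand":0.6},
    {"slide":[-0.8,-0.01,0],"delta_rot":[0,0,0],"hand":0.6},
    {"slide":[-0.95,-0.01,0],"delta_rot":[0,0,0],"hand":0.6},
    {"slide":[-0.95,-0.01,0],"delta_rot":[0,0,0],"hand":0.6},
    {"slide":[-0.95,-0.01,0],"delta_rot":[0,0,0],"hand":0.6}
  ]
}}

```text
time_s: 11.9
eef_pos: [0.5331, -0.0137, 0.1377]
eef_rot: [-0.001, 0.73, 0.683, -0.001]
wrist_force: [1.2, -0.0, 0.4]
opening: 0.601
```

{"fn": "drive_tool", "kwargs": {
  "deltas": [
    {"slide":[-0.95,-0.01,0],"delta_rot":[0,0,0],"hand":0.6},
    {"slide":[-0.9,-0.01,0.2],"delta_rot":[0,0,0],"hand":0.6},
    {"slide":[-0.6,-0.01,0.35],"delta_rot":[0,0,0],"hand":0.6},
    {"slide":[-0.33,0,0.3],"delta_rot":[0,0,0],"hand":0.6},
    {"slide":[0,0,0.1],"delta_rot":[0,0,0],"hand":0.6}
  ]
}}

```text
time_s: 12.52
eef_pos: [0.5224, -0.1504, 0.0897]
eef_rot: [-0.002, 0.731, 0.682, -0.001]
wrist_force: [0.6, 0.1, 1.3]
opening: 0.598
```

```bash
python3 -c "
from h import *
plan([.5256,-.1498,.0375],-4,1)
c=ctrl.camera('wrist'); np.savez('pics/w9.npz',**c); cv2.imwrite('pics/w9.png',c['frame'][:,:,::-1])
for p in ([.5256,-.1498,.035],[.5256,-.1498,.051],[.602,-.1393,.022],[.5226,-.2475,.029]): print(proj(c,p))"
```

```text
pos [ 0.5224 -0.1504  0.0897] yaw -3.94 t 12.53 open 0.598 tilt [-0.17  0.09]
0 [0.0155 0.0626 1.0443] rz 0.0004
[334.93277355 271.50839992]
[335.40674505 284.25515019]
[477.79643217 234.82126877]
[339.96797514 419.15840111]
```

View pics/w9.png

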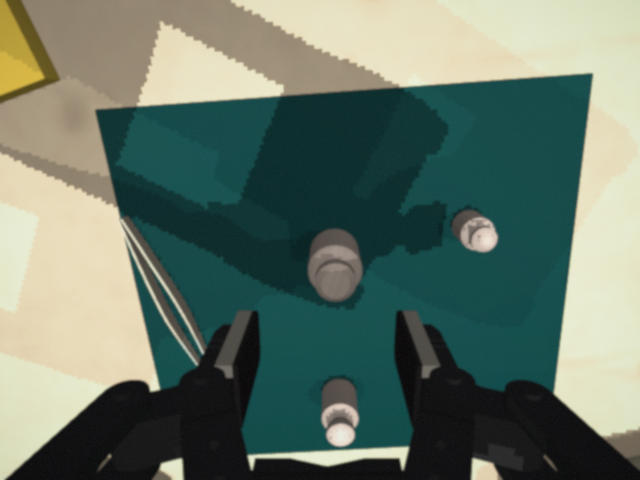

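The 200 is at (334,265) against a predicted u of 335. Descending.

{"fn": "drive_tool", "kwargs": {
  "deltas": [
    {"slide":[0.015,0.06,0.3],"delta_rot":[0,0,0],"hand":0.6},
    {"slide":[0,0,0.4],"delta_rot":[0,0,0],"hand":0.6},
    {"slide":[0,0,0.25],"delta_rot":[0,0,0],"hand":0.6},
    {"slide":[0,0,0.08],"delta_rot":[0,0,0],"hand":0.6},
    {"slide":[0,0,0],"delta_rot":[0,0,0],"hand":0.6}
  ]
}}

```text
time_s: 13.2
eef_pos: [0.5271, -0.1491, 0.0401]
eef_rot: [-0.0, 0.73, 0.683, -0.0]
wrist_force: [0.4, 0.0, 0.2]
opening: 0.602
```

```bash
python3 -c "
from h import *
plan([.5256,-.1498,.0375],-4,1)
c=ctrl.camera('wrist'); np.savez('pics/w10.npz',**c); cv2.imwrite('pics/w10.png',c['frame'][:,:,::-1])
o,R=tool(); print(proj(c,o['eef_pos']+R[:,2]*-.0135))"
```

```text
pos [ 0.5271 -0.1491  0.0401] yaw -3.79 t 13.2 open 0.602 tilt [-0.  0.]
0 [-0.0159 -0.0299  0.0525] rz 0.0012
[329.75672363 347.22418008]
```

View pics/w10.png

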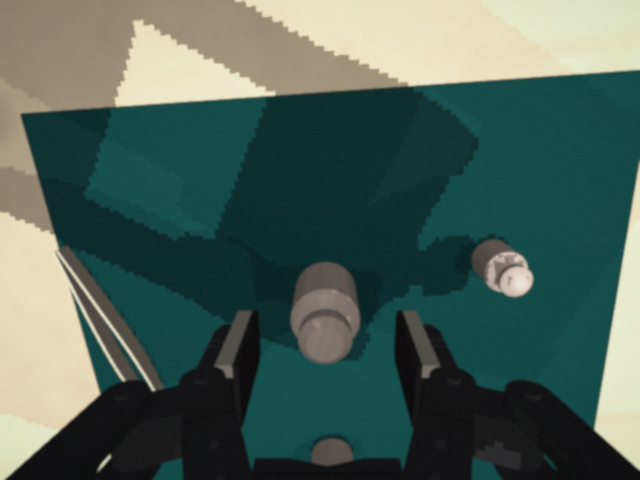

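{"fn": "drive_tool", "kwargs": {
  "deltas": [
    {"slide":[-0.01,-0.027,0.045],"delta_rot":[0,0,0],"hand":0.6},
    {"slide":[0,0,0],"delta_rot":[0,0,0],"hand":0.5},
    {"slide":[0,0,0],"delta_rot":[0,0,0],"hand":0},
    {"slide":[0,0,0],"delta_rot":[0,0,0],"hand":0},
    {"slide":[0,0,0],"delta_rot":[0,0,0],"hand":0}
  ]
}}

```text
time_s: 13.88
eef_pos: [0.5259, -0.15, 0.0383]
eef_rot: [0.0, 0.73, 0.683, 0.0]
wrist_force: [-0.4, -0.3, 2.9]
opening: 0.198
```

{"fn": "drive_tool", "kwargs": {
  "deltas": [
    {"slide":[0,0,0],"delta_rot":[0,0,0],"hand":0},
    {"slide":[0,0,0],"delta_rot":[0,0,0],"hand":0},
    {"slide":[0,0,-0.15],"delta_rot":[0,0,0],"hand":0},
    {"slide":[0,0,-0.3],"delta_rot":[0,0,0],"hand":0},
    {"slide":[0,0,-0.1],"delta_rot":[0,0,0],"hand":0}
  ]
}}

```text
time_s: 14.5
eef_pos: [0.5263, -0.1501, 0.0668]
eef_rot: [0.001, 0.73, 0.683, 0.0]
wrist_force: [-0.2, 0.2, -2.1]
opening: 0.193
```

```bash
python3 -c "
from h import *
plan([.545,.1301,.09],-4,1)
c=ctrl.camera('wrist'); np.savez('pics/w11.npz',**c); cv2.imwrite('pics/w11.png',c['frame'][:,:,::-1])
o,R=tool(); print(proj(c,o['eef_pos']+R[:,2]*-.0095))"
```

```text
pos [ 0.5263 -0.1501  0.0668] yaw -3.81 t 14.5 open 0.193 tilt [ 0.09 -0.05]
0 [ 5.6167e+00  9.0000e-04 -4.6480e-01] rz 0.001
[329.46464941 340.63742493]
```

View pics/w11.png

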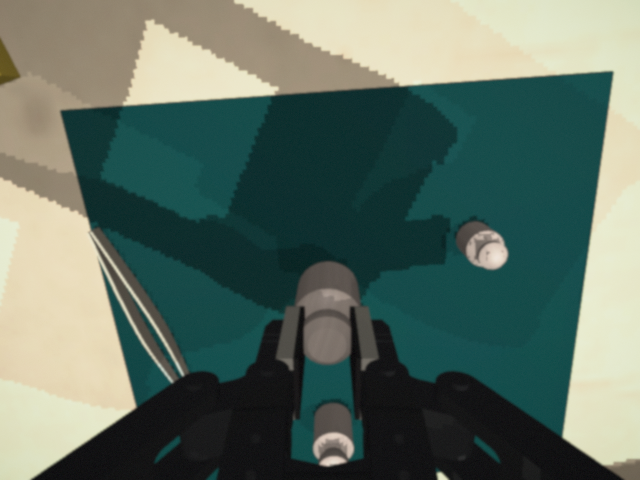

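Held upright at (328,335). Carry to pocket_200.

{"fn": "drive_tool", "kwargs": {
  "deltas": [
    {"slide":[0.2,0,-0.35],"delta_rot":[0,0,0],"hand":0},
    {"slide":[0.5,0,-0.2],"delta_rot":[0,0,0],"hand":0},
    {"slide":[0.8,0,0],"delta_rot":[0,0,0],"hand":0},
    {"slide":[0.95,0,0],"delta_rot":[0,0,0],"hand":0},
    {"slide":[0.95,0,0],"delta_rot":[0,0,0],"hand":0}
  ]
}}

```text
time_s: 15.18
eef_pos: [0.5369, 0.0217, 0.0939]
eef_rot: [0.0, 0.73, 0.683, 0.0]
wrist_force: [0.3, 0.7, -1.7]
opening: 0.198
```

{"fn": "drive_tool", "kwargs": {
  "deltas": [
    {"slide":[0.9,0,0],"delta_rot":[0,0,0],"hand":0},
    {"slide":[0.7,0,0],"delta_rot":[0,0,0],"hand":0},
    {"slide":[0.4,0,0],"delta_rot":[0,0,0],"hand":0},
    {"slide":[0.2,0,0],"delta_rot":[0,0,0],"hand":0},
    {"slide":[0,0,0],"delta_rot":[0,0,0],"hand":0}
  ]
}}

```text
time_s: 15.8
eef_pos: [0.5443, 0.1295, 0.093]
eef_rot: [0.0, 0.73, 0.683, -0.0]
wrist_force: [-0.7, -0.7, -2.0]
opening: 0.195
```

```bash
python3 -c "
from h import *
plan([.545,.1301,.0445],-4,1)
c=ctrl.camera('wrist'); np.savez('pics/w12.npz',**c); cv2.imwrite('pics/w12.png',c['frame'][:,:,::-1])"
```

```text
pos [0.5443 0.1295 0.093 ] yaw -3.79 t 15.8 open 0.195 tilt [-0.   -0.02]
0 [0.0131 0.0134 0.9698] rz 0.0011
```

View pics/w12.png

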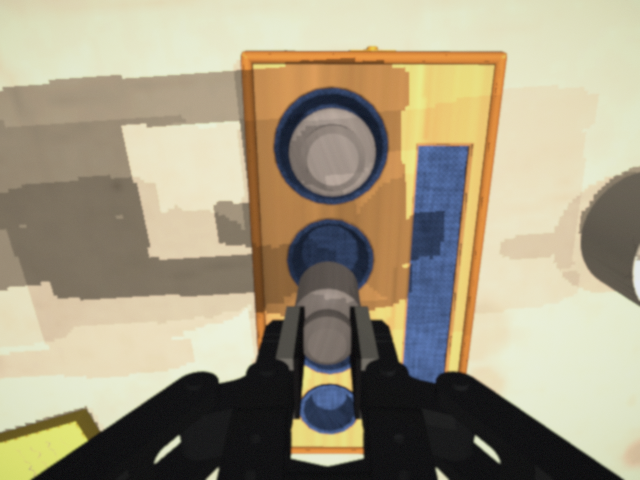

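The 500 is seated centred at (331,146), and the 200 hovers aligned with its pocket at (330,258). Lower.

{"fn": "drive_tool", "kwargs": {
  "deltas": [
    {"slide":[0.01,0.025,0.2],"delta_rot":[0,0,0],"hand":0},
    {"slide":[0,0,0.35],"delta_rot":[0,0,0],"hand":0},
    {"slide":[0,0,0.25],"delta_rot":[0,0,0],"hand":0},
    {"slide":[0,0,0.08],"delta_rot":[0,0,0],"hand":0},
    {"slide":[0,0,0],"delta_rot":[0,0,0],"hand":0}
  ]
}}

```text
time_s: 16.48
eef_pos: [0.5452, 0.1299, 0.0483]
eef_rot: [-0.0, 0.73, 0.683, -0.0]
wrist_force: [-0.2, -0.2, -1.5]
opening: 0.2
```

```bash
python3 -c "
from h import *
plan([.545,.1301,.0445],-4,1)
c=ctrl.camera('wrist'); cv2.imwrite('pics/w13.png',c['frame'][:,:,::-1])"
```

```text
pos [0.5452 0.1299 0.0483] yaw -3.82 t 16.48 open 0.2 tilt [-0.06 -0.  ]
0 [ 0.0031 -0.0052  0.0764] rz 0.001
```

View pics/w13.png

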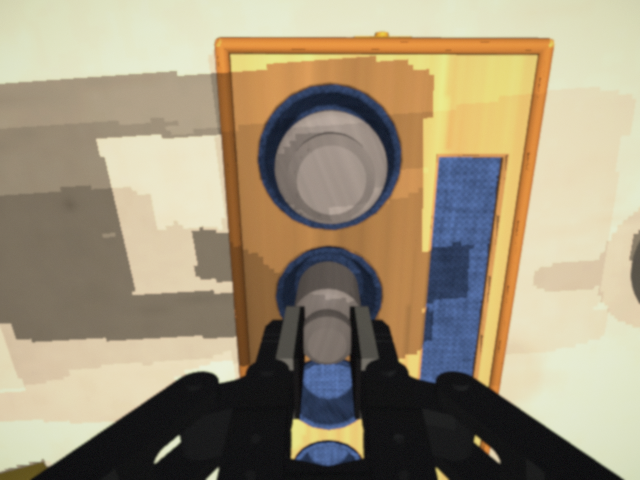

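The 200 is centred in its pocket mouth at (328,285). Lower in small steps.

{"fn": "drive_tool", "kwargs": {
  "deltas": [
    {"slide":[0,0,0.03],"delta_rot":[0,0,0],"hand":0},
    {"slide":[0,0,0.03],"delta_rot":[0,0,0],"hand":0},
    {"slide":[0,0,0.015],"delta_rot":[0,0,0],"hand":0},
    {"slide":[0,0,0],"delta_rot":[0,0,0],"hand":0},
    {"slide":[0,0,0],"delta_rot":[0,0,0],"hand":0}
  ]
}}

```text
time_s: 17.15
eef_pos: [0.5456, 0.13, 0.0452]
eef_rot: [0.0, 0.73, 0.683, 0.0]
wrist_force: [0.1, -0.2, -2.7]
opening: 0.2
```

{"fn": "drive_tool", "kwargs": {
  "deltas": [
    {"slide":[0,0,0.018],"delta_rot":[0,0,0],"hand":0},
    {"slide":[0,0,0],"delta_rot":[0,0,0],"hand":0},
    {"slide":[0,0,0],"delta_rot":[0,0,0],"hand":0},
    {"slide":[0,0,0],"delta_rot":[0,0,0],"hand":0},
    {"slide":[0,0,0],"delta_rot":[0,0,0],"hand":0}
  ]
}}

```text
time_s: 17.77
eef_pos: [0.5457, 0.13, 0.0444]
eef_rot: [0.0, 0.73, 0.683, 0.0]
wrist_force: [-0.0, 0.5, -0.4]
opening: 0.201
```

{"fn": "drive_tool", "kwargs": {
  "deltas": [
    {"slide":[0,0,0.008],"delta_rot":[0,0,0],"hand":0},
    {"slide":[0,0,0],"delta_rot":[0,0,0],"hand":0.22},
    {"slide":[0,0,0],"delta_rot":[0,0,0],"hand":0.28},
    {"slide":[0,0,0],"delta_rot":[0,0,0],"hand":0.4},
    {"slide":[0,0,0],"delta_rot":[0,0,0],"hand":0.5}
  ]
}}

```text
time_s: 18.4
eef_pos: [0.5454, 0.13, 0.0437]
eef_rot: [-0.0, 0.73, 0.683, -0.0]
wrist_force: [-0.4, -0.1, -0.1]
opening: 0.505
```

{"fn": "drive_tool", "kwargs": {
  "deltas": [
    {"slide":[0,0,-0.1],"delta_rot":[0,0,0],"hand":0.5},
    {"slide":[0,0,-0.4],"delta_rot":[0,0,0],"hand":0.5},
    {"slide":[0,0,-0.6],"delta_rot":[0,0,0],"hand":0.5},
    {"slide":[0,0,-0.4],"delta_rot":[0,0,0],"hand":0.5},
    {"slide":[0,0,-0.1],"delta_rot":[0,0,0],"hand":0.5}
  ]
}}

```text
time_s: 19.02
eef_pos: [0.5467, 0.13, 0.1257]
eef_rot: [0.001, 0.73, 0.683, 0.001]
wrist_force: [-0.3, -1.0, 0.5]
opening: 0.504
```

```bash
python3 -c "
from h import *
plan([.5226,-.2475,.09],-4,1)
c=ctrl.camera('wrist'); cv2.imwrite('pics/w14.png',c['frame'][:,:,::-1])"
```

```text
pos [0.5467 0.13   0.1257] yaw -3.81 t 19.02 open 0.504 tilt [0.19 0.  ]
0 [-7.566   0.0218  0.7137] rz 0.001
```

View pics/w14.png

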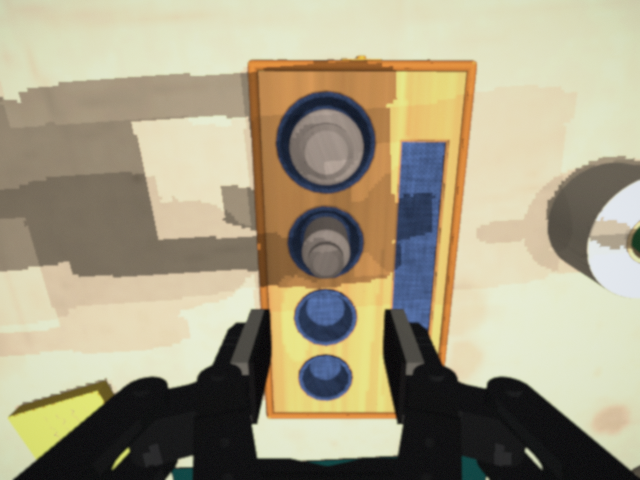

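The 200 is upright in its pocket at (326,245). Now the 100.

{"fn": "drive_tool", "kwargs": {
  "deltas": [
    {"slide":[-0.4,0,0],"delta_rot":[0,0,0],"hand":0.5},
    {"slide":[-0.8,0,0],"delta_rot":[0,0,0],"hand":0.5},
    {"slide":[-0.95,0,0],"delta_rot":[0,0,0],"hand":0.5},
    {"slide":[-0.95,0.01,0],"delta_rot":[0,0,0],"hand":0.5},
    {"slide":[-0.95,0.01,0],"delta_rot":[0,0,0],"hand":0.5}
  ]
}}

```text
time_s: 19.7
eef_pos: [0.5316, -0.0744, 0.1226]
eef_rot: [-0.001, 0.73, 0.683, -0.001]
wrist_force: [-0.0, 0.4, -0.2]
opening: 0.502
```

{"fn": "drive_tool", "kwargs": {
  "deltas": [
    {"slide":[-0.95,0.01,0],"delta_rot":[0,0,0],"hand":0.5},
    {"slide":[-0.95,0.01,0.1],"delta_rot":[0,0,0],"hand":0.5},
    {"slide":[-0.9,0.01,0.3],"delta_rot":[0,0,0],"hand":0.5},
    {"slide":[-0.5,0,0.3],"delta_rot":[0,0,0],"hand":0.5},
    {"slide":[-0.22,0,0.1],"delta_rot":[0,0,0],"hand":0.5}
  ]
}}

```text
time_s: 20.32
eef_pos: [0.5207, -0.2492, 0.0816]
eef_rot: [-0.002, 0.731, 0.682, -0.0]
wrist_force: [-0.1, 0.2, 0.7]
opening: 0.502
```

```bash
python3 -c "
from h import *
plan([.5226,-.2475,.031],-4,1)
c=ctrl.camera('wrist'); cv2.imwrite('pics/w15.png',c['frame'][:,:,::-1])
for p in ([.5226,-.2475,.043],[.602,-.1393,.033]): print(proj(c,p))"
```

```text
pos [ 0.5207 -0.2492  0.0816] yaw -3.96 t 20.32 open 0.502 tilt [-0.18  0.12]
0 [0.0368 0.0357 1.0127] rz 0.0002
[332.61661355 282.35277493]
[508.73916134  18.19658689]
```

View pics/w15.png

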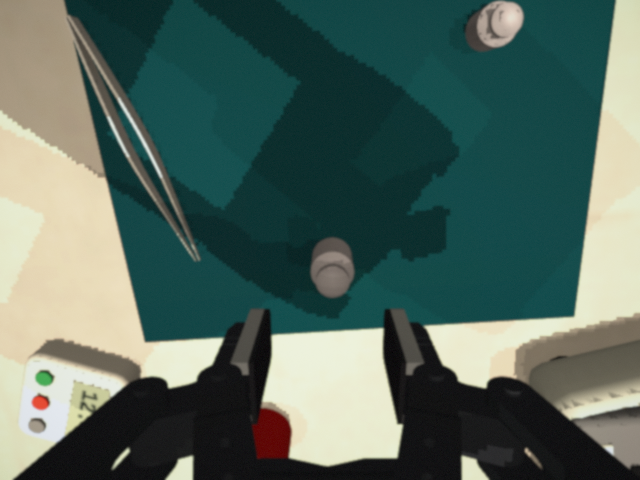

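The 100's knob is at (333,280), matching the prediction (333,282). Descend.

{"fn": "drive_tool", "kwargs": {
  "deltas": [
    {"slide":[0.03,0.025,0.25],"delta_rot":[0,0,0],"hand":0.5},
    {"slide":[0,0,0.4],"delta_rot":[0,0,0],"hand":0.5},
    {"slide":[0,0,0.25],"delta_rot":[0,0,0],"hand":0.5},
    {"slide":[0,0,0.1],"delta_rot":[0,0,0],"hand":0.5},
    {"slide":[0,0,0],"delta_rot":[0,0,0],"hand":0.5}
  ]
}}

```text
time_s: 21.0
eef_pos: [0.5241, -0.246, 0.0334]
eef_rot: [-0.0, 0.73, 0.683, -0.0]
wrist_force: [-0.0, 0.5, 0.1]
opening: 0.502
```

```bash
python3 -c "
from h import *
plan([.5226,-.2475,.031],-4,1)
c=ctrl.camera('wrist'); cv2.imwrite('pics/w16.png',c['frame'][:,:,::-1])
o,R=tool(); print(proj(c,[*o['eef_pos'][:2],.043]))"
```

```text
pos [ 0.5241 -0.246   0.0334] yaw -3.79 t 21.0 open 0.502 tilt [-0.04  0.03]
0 [-0.0319 -0.0275  0.0478] rz 0.0012
[329.80199944 340.92836737]
```

View pics/w16.png

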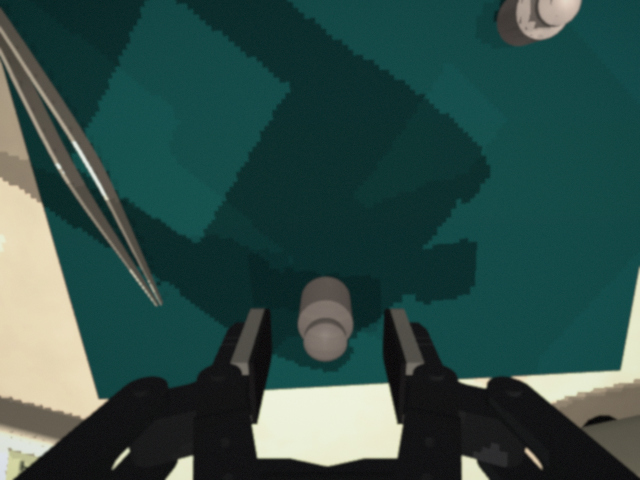

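{"fn": "drive_tool", "kwargs": {
  "deltas": [
    {"slide":[-0.015,-0.027,0.045],"delta_rot":[0,0,0],"hand":0.5},
    {"slide":[0,0,0],"delta_rot":[0,0,0],"hand":0.4},
    {"slide":[0,0,0],"delta_rot":[0,0,0],"hand":0},
    {"slide":[0,0,0],"delta_rot":[0,0,0],"hand":0},
    {"slide":[0,0,0],"delta_rot":[0,0,0],"hand":0}
  ]
}}

```text
time_s: 21.68
eef_pos: [0.5231, -0.2473, 0.032]
eef_rot: [0.0, 0.73, 0.683, 0.0]
wrist_force: [-0.9, -0.1, 3.4]
opening: 0.151
```

{"fn": "drive_tool", "kwargs": {
  "deltas": [
    {"slide":[0,0,0],"delta_rot":[0,0,0],"hand":0},
    {"slide":[0,0,0],"delta_rot":[0,0,0],"hand":0},
    {"slide":[0,0,-0.15],"delta_rot":[0,0,0],"hand":0},
    {"slide":[0,0,-0.4],"delta_rot":[0,0,0],"hand":0},
    {"slide":[0,0,-0.2],"delta_rot":[0,0,0],"hand":0}
  ]
}}

```text
time_s: 22.3
eef_pos: [0.5235, -0.2476, 0.071]
eef_rot: [0.001, 0.73, 0.683, 0.0]
wrist_force: [1.2, -0.0, -0.2]
opening: 0.146
```

```bash
python3 -c "
from h import *
plan([.5414,.0786,.09],-4,1)
c=ctrl.camera('wrist'); cv2.imwrite('pics/w17.png',c['frame'][:,:,::-1])
o,R=tool(); print(proj(c,o['eef_pos']+R[:,2]*-.0095))"
```

```text
pos [ 0.5235 -0.2476  0.071 ] yaw -3.82 t 22.3 open 0.146 tilt [ 0.11 -0.08]
0 [ 6.5337 -0.078  -0.3792] rz 0.001
[330.6664446  342.48336561]
```

View pics/w17.png

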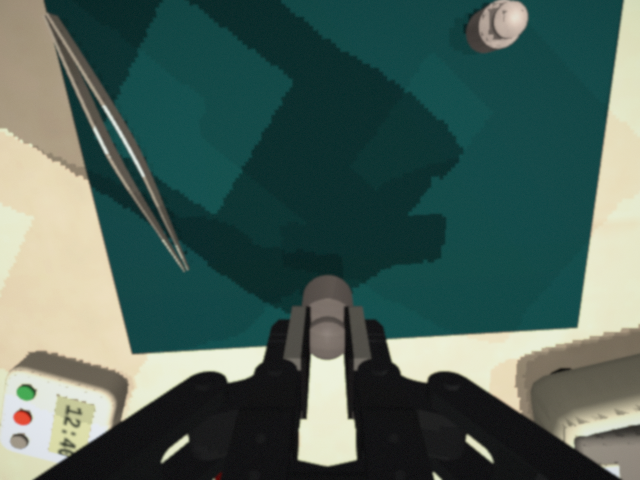

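Held upright at (327,335). Carry to pocket_100.

{"fn": "drive_tool", "kwargs": {
  "deltas": [
    {"slide":[0.3,0,-0.2],"delta_rot":[0,0,0],"hand":0},
    {"slide":[0.6,0,-0.1],"delta_rot":[0,0,0],"hand":0},
    {"slide":[0.95,-0.01,0],"delta_rot":[0,0,0],"hand":0},
    {"slide":[0.95,-0.01,0],"delta_rot":[0,0,0],"hand":0},
    {"slide":[0.95,-0.01,0],"delta_rot":[0,0,0],"hand":0}
  ]
}}

```text
time_s: 22.98
eef_pos: [0.5332, -0.0574, 0.0843]
eef_rot: [-0.0, 0.73, 0.683, 0.0]
wrist_force: [0.3, -1.5, -1.8]
opening: 0.146
```

{"fn": "drive_tool", "kwargs": {
  "deltas": [
    {"slide":[0.95,-0.01,0],"delta_rot":[0,0,0],"hand":0},
    {"slide":[0.9,-0.01,0],"delta_rot":[0,0,0],"hand":0},
    {"slide":[0.6,-0.01,0],"delta_rot":[0,0,0],"hand":0},
    {"slide":[0.3,0,0],"delta_rot":[0,0,0],"hand":0},
    {"slide":[0.04,0,0],"delta_rot":[0,0,0],"hand":0}
  ]
}}

```text
time_s: 23.6
eef_pos: [0.5413, 0.0802, 0.0841]
eef_rot: [-0.0, 0.73, 0.684, -0.0]
wrist_force: [0.4, -0.6, -0.7]
opening: 0.148
```

```bash
python3 -c "
from h import *
plan([.5416,.0786,.038],-4,1)
c=ctrl.camera('wrist'); cv2.imwrite('pics/w18.png',c['frame'][:,:,::-1])"
```

```text
pos [0.5413 0.0802 0.0841] yaw -3.73 t 23.6 open 0.148 tilt [-0.01 -0.01]
0 [-0.0314  0.0088  0.9226] rz 0.0015
```

View pics/w18.png

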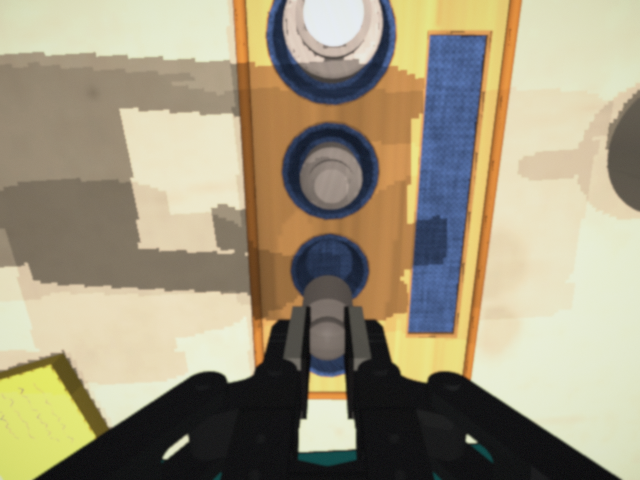

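The 100 hovers aligned with its pocket at (330,269). Lower.

{"fn": "drive_tool", "kwargs": {
  "deltas": [
    {"slide":[-0.03,0.015,0.25],"delta_rot":[0,0,0],"hand":0},
    {"slide":[0,0,0.35],"delta_rot":[0,0,0],"hand":0},
    {"slide":[0,0,0.2],"delta_rot":[0,0,0],"hand":0},
    {"slide":[0,0,0.05],"delta_rot":[0,0,0],"hand":0},
    {"slide":[0,0,0],"delta_rot":[0,0,0],"hand":0}
  ]
}}

```text
time_s: 24.28
eef_pos: [0.5421, 0.0777, 0.0413]
eef_rot: [-0.0, 0.73, 0.683, -0.0]
wrist_force: [0.2, 0.1, -0.2]
opening: 0.149
```

```bash
python3 -c "
from h import *
plan([.5416,.0786,.038],-4,1)
c=ctrl.camera('wrist'); cv2.imwrite('pics/w19.png',c['frame'][:,:,::-1])"
```

```text
pos [0.5421 0.0777 0.0413] yaw -3.83 t 24.27 open 0.149 tilt [-0.03  0.  ]
0 [ 0.0165 -0.0121  0.0662] rz 0.0009
```

View pics/w19.png

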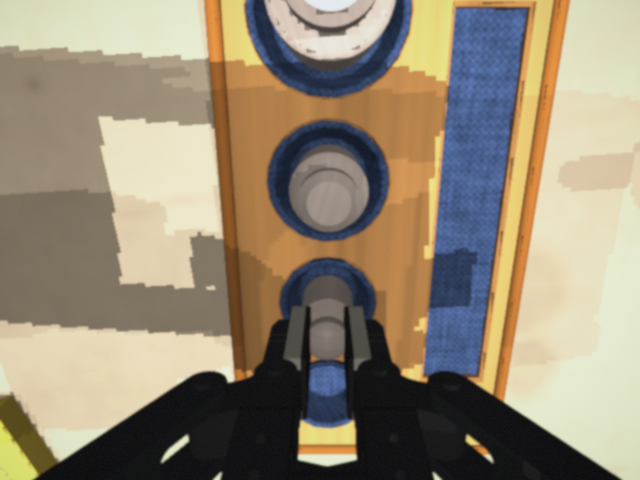

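Centred at (328,290). Finish lowering.

{"fn": "drive_tool", "kwargs": {
  "deltas": [
    {"slide":[0.012,-0.005,0.03],"delta_rot":[0,0,0],"hand":0},
    {"slide":[0,0,0.025],"delta_rot":[0,0,0],"hand":0},
    {"slide":[0,0,0.01],"delta_rot":[0,0,0],"hand":0},
    {"slide":[0,0,0],"delta_rot":[0,0,0],"hand":0},
    {"slide":[0,0,0],"delta_rot":[0,0,0],"hand":0}
  ]
}}

```text
time_s: 24.95
eef_pos: [0.542, 0.0785, 0.0384]
eef_rot: [0.0, 0.73, 0.683, 0.0]
wrist_force: [0.5, 0.3, -1.2]
opening: 0.146
```

{"fn": "drive_tool", "kwargs": {
  "deltas": [
    {"slide":[0,0,0.015],"delta_rot":[0,0,0],"hand":0},
    {"slide":[0,0,0],"delta_rot":[0,0,0],"hand":0},
    {"slide":[0,0,0],"delta_rot":[0,0,0],"hand":0},
    {"slide":[0,0,0],"delta_rot":[0,0,0],"hand":0},
    {"slide":[0,0,0],"delta_rot":[0,0,0],"hand":0}
  ]
}}

```text
time_s: 25.58
eef_pos: [0.5422, 0.0785, 0.038]
eef_rot: [0.0, 0.73, 0.683, 0.0]
wrist_force: [-1.3, 0.1, 4.9]
opening: 0.149
```

Contact at the expected height, 0.038 (force +4.9 N). Release.

{"fn": "drive_tool", "kwargs": {
  "deltas": [
    {"slide":[0,0,0],"delta_rot":[0,0,0],"hand":0.17},
    {"slide":[0,0,0],"delta_rot":[0,0,0],"hand":0.22},
    {"slide":[0,0,0],"delta_rot":[0,0,0],"hand":0.3},
    {"slide":[0,0,0],"delta_rot":[0,0,0],"hand":0.4},
    {"slide":[0,0,0],"delta_rot":[0,0,0],"hand":0.45}
  ]
}}

```text
time_s: 26.2
eef_pos: [0.5419, 0.0785, 0.0374]
eef_rot: [-0.0, 0.73, 0.683, -0.0]
wrist_force: [-0.5, -0.1, 0.4]
opening: 0.451
```

{"fn": "drive_tool", "kwargs": {
  "deltas": [
    {"slide":[0,0,-0.1],"delta_rot":[0,0,0],"hand":0.45},
    {"slide":[0,0,-0.4],"delta_rot":[0,0,0],"hand":0.45},
    {"slide":[0,0,-0.6],"delta_rot":[0,0,0],"hand":0.45},
    {"slide":[0,0,-0.4],"delta_rot":[0,0,0],"hand":0.45},
    {"slide":[0,0,-0.1],"delta_rot":[0,0,0],"hand":0.45}
  ]
}}

```text
time_s: 26.82
eef_pos: [0.5432, 0.0784, 0.1195]
eef_rot: [0.001, 0.73, 0.683, 0.001]
wrist_force: [0.1, -0.1, -0.6]
opening: 0.448
```

```bash
python3 -c "
from h import *
plan([.602,-.1393,.08],-4,1)
c=ctrl.camera('wrist'); cv2.imwrite('pics/w20.png',c['frame'][:,:,::-1])"
```

```text
pos [0.5432 0.0784 0.1195] yaw -3.81 t 26.82 open 0.448 tilt [ 0.19 -0.02]
0 [-4.2661  1.4634  0.789 ] rz 0.001
```

View pics/w20.png

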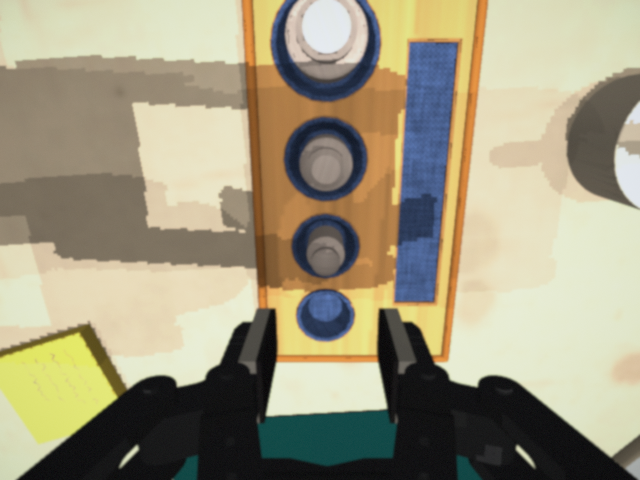

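The 100 is upright in its pocket at (325,250). Now the 50.

{"fn": "drive_tool", "kwargs": {
  "deltas": [
    {"slide":[-0.3,0.1,0],"delta_rot":[0,0,0],"hand":0.45},
    {"slide":[-0.6,0.2,0],"delta_rot":[0,0,0],"hand":0.45},
    {"slide":[-0.9,0.3,0],"delta_rot":[0,0,0],"hand":0.45},
    {"slide":[-0.9,0.3,0],"delta_rot":[0,0,0],"hand":0.45},
    {"slide":[-0.8,0.3,0.1],"delta_rot":[0,0,0],"hand":0.45}
  ]
}}

```text
time_s: 27.5
eef_pos: [0.59, -0.1028, 0.1116]
eef_rot: [-0.0, 0.731, 0.683, -0.0]
wrist_force: [0.2, 0.0, -0.3]
opening: 0.448
```

{"fn": "drive_tool", "kwargs": {
  "deltas": [
    {"slide":[-0.5,0.2,0.3],"delta_rot":[0,0,0],"hand":0.45},
    {"slide":[-0.27,0.1,0.3],"delta_rot":[0,0,0],"hand":0.45},
    {"slide":[0,0,0.2],"delta_rot":[0,0,0],"hand":0.45},
    {"slide":[0,0,0],"delta_rot":[0,0,0],"hand":0.45},
    {"slide":[0,0,0],"delta_rot":[0,0,0],"hand":0.45}
  ]
}}

```text
time_s: 28.12
eef_pos: [0.6027, -0.1385, 0.0729]
eef_rot: [0.0, 0.73, 0.684, 0.0]
wrist_force: [-0.1, -0.3, 0.2]
opening: 0.45
```

```bash
python3 -c "
from h import *
plan([.602,-.1393,.024],-4,1)
c=ctrl.camera('wrist'); cv2.imwrite('pics/w21.png',c['frame'][:,:,::-1])
for p in ([.602,-.1393,.033],): print(proj(c,p))"
```

```text
pos [ 0.6027 -0.1385  0.0729] yaw -3.74 t 28.12 open 0.45 tilt [0.01 0.  ]
0 [-0.0161 -0.0123  0.9774] rz 0.0014
[327.23322481 286.30359599]
```

View pics/w21.png

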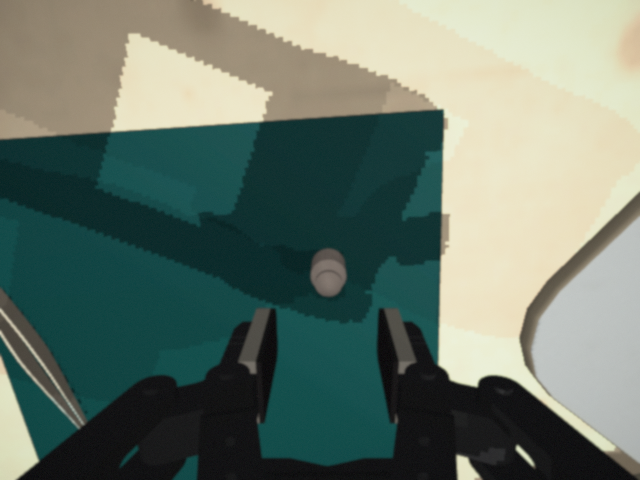

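The 50's knob is at (328,284), prediction (327,286). Descend.

{"fn": "drive_tool", "kwargs": {
  "deltas": [
    {"slide":[-0.01,-0.005,0.25],"delta_rot":[0,0,0],"hand":0.45},
    {"slide":[0,0,0.35],"delta_rot":[0,0,0],"hand":0.45},
    {"slide":[0,0,0.25],"delta_rot":[0,0,0],"hand":0.45},
    {"slide":[0,0,0.08],"delta_rot":[0,0,0],"hand":0.45},
    {"slide":[0,0,0],"delta_rot":[0,0,0],"hand":0.45}
  ]
}}

```text
time_s: 28.8
eef_pos: [0.602, -0.14, 0.0255]
eef_rot: [-0.0, 0.73, 0.683, -0.0]
wrist_force: [0.7, 0.4, 0.2]
opening: 0.449
```

```bash
python3 -c "
from h import *
plan([.602,-.1393,.024],-4,1)
c=ctrl.camera('wrist'); cv2.imwrite('pics/w22.png',c['frame'][:,:,::-1])
o,R=tool(); print(proj(c,[*o['eef_pos'][:2],.033]))"
```

```text
pos [ 0.602  -0.14    0.0255] yaw -3.82 t 28.8 open 0.449 tilt [-0.05  0.02]
0 [ 0.0131 -0.0018  0.0298] rz 0.001
[329.93090764 337.47006853]
```

View pics/w22.png

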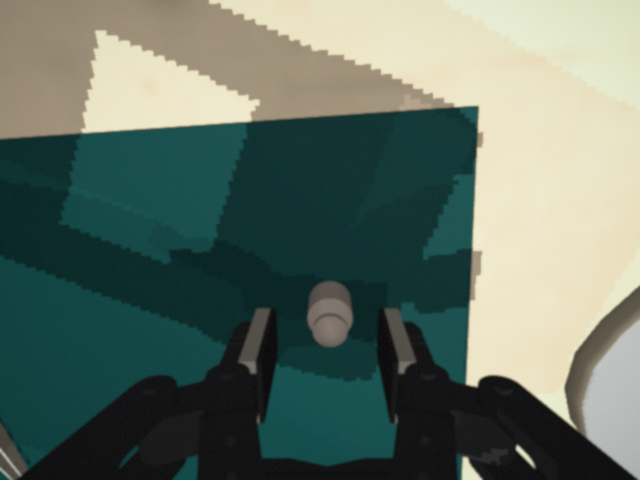

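{"fn": "drive_tool", "kwargs": {
  "deltas": [
    {"slide":[0.02,0.01,0.025],"delta_rot":[0,0,0],"hand":0.45},
    {"slide":[0,0,0],"delta_rot":[0,0,0],"hand":0.35},
    {"slide":[0,0,0],"delta_rot":[0,0,0],"hand":0},
    {"slide":[0,0,0],"delta_rot":[0,0,0],"hand":0},
    {"slide":[0,0,0],"delta_rot":[0,0,0],"hand":0}
  ]
}}

```text
time_s: 29.48
eef_pos: [0.6033, -0.1392, 0.0253]
eef_rot: [0.0, 0.73, 0.683, 0.0]
wrist_force: [0.4, 0.2, 2.8]
opening: 0.1
```

{"fn": "drive_tool", "kwargs": {
  "deltas": [
    {"slide":[0,0,0],"delta_rot":[0,0,0],"hand":0},
    {"slide":[0,0,0],"delta_rot":[0,0,0],"hand":0},
    {"slide":[0,0,-0.15],"delta_rot":[0,0,0],"hand":0},
    {"slide":[0,0,-0.5],"delta_rot":[0,0,0],"hand":0},
    {"slide":[0,0,-0.3],"delta_rot":[0,0,0],"hand":0}
  ]
}}

```text
time_s: 30.1
eef_pos: [0.6031, -0.1392, 0.0734]
eef_rot: [0.0, 0.73, 0.683, 0.0]
wrist_force: [0.8, 0.4, -0.2]
opening: 0.108
```

```bash
python3 -c "
from h import *
plan([.5383,.0317,.08],-4,1)
c=ctrl.camera('wrist'); cv2.imwrite('pics/w23.png',c['frame'][:,:,::-1])
o,R=tool(); print(proj(c,o['eef_pos']+R[:,2]*-.0095))"
```

```text
pos [ 0.6031 -0.1392  0.0734] yaw -3.82 t 30.1 open 0.108 tilt [ 0.03 -0.02]
0 [ 3.3242 -1.5205 -0.1329] rz 0.001
[332.24089801 343.91982539]
```

View pics/w23.png

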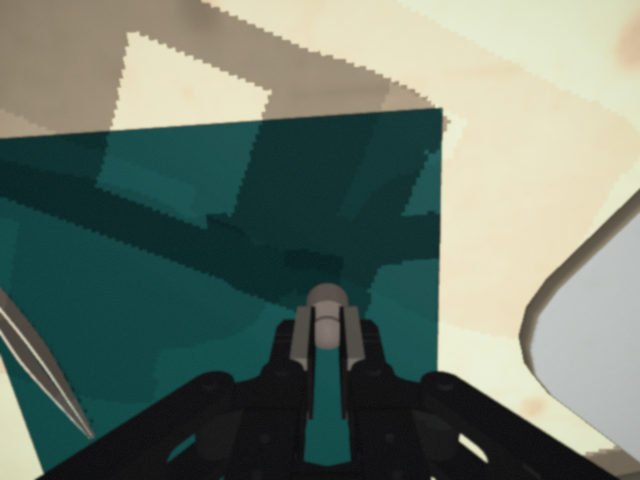

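Held upright at (327,325). Carry to pocket_50.

{"fn": "drive_tool", "kwargs": {
  "deltas": [
    {"slide":[0.3,-0.14,-0.1],"delta_rot":[0,0,0],"hand":0},
    {"slide":[0.6,-0.28,0],"delta_rot":[0,0,0],"hand":0},
    {"slide":[0.9,-0.4,0],"delta_rot":[0,0,0],"hand":0},
    {"slide":[0.7,-0.32,0],"delta_rot":[0,0,0],"hand":0},
    {"slide":[0.5,-0.23,0],"delta_rot":[0,0,0],"hand":0}
  ]
}}

```text
time_s: 30.78
eef_pos: [0.5422, 0.0178, 0.0763]
eef_rot: [-0.001, 0.73, 0.684, -0.001]
wrist_force: [0.1, -0.2, -0.1]
opening: 0.101
```

{"fn": "drive_tool", "kwargs": {
  "deltas": [
    {"slide":[0.3,-0.14,0],"delta_rot":[0,0,0],"hand":0},
    {"slide":[0.02,-0.01,0],"delta_rot":[0,0,0],"hand":0},
    {"slide":[0,0,0],"delta_rot":[0,0,0],"hand":0},
    {"slide":[0,0,0],"delta_rot":[0,0,0],"hand":0},
    {"slide":[0,0,0],"delta_rot":[0,0,0],"hand":0}
  ]
}}

```text
time_s: 31.4
eef_pos: [0.5384, 0.0309, 0.0773]
eef_rot: [0.0, 0.731, 0.683, 0.0]
wrist_force: [-0.1, 1.1, -1.0]
opening: 0.107
```

```bash
python3 -c "
from h import *
plan([.5385,.0317,.0313],-4,1)
c=ctrl.camera('wrist'); cv2.imwrite('pics/w24.png',c['frame'][:,:,::-1])"
```

```text
pos [0.5384 0.0309 0.0773] yaw -3.88 t 31.4 open 0.107 tilt [ 0.01 -0.  ]
0 [0.0166 0.0012 0.9205] rz 0.0006
```

View pics/w24.png

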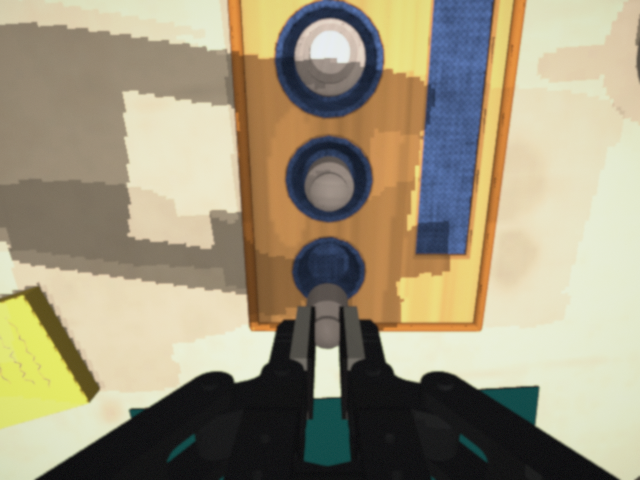

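Aligned: weight at u=327, pocket at (329,270). Lower.

{"fn": "drive_tool", "kwargs": {
  "deltas": [
    {"slide":[0.01,0.015,0.25],"delta_rot":[0,0,0],"hand":0},
    {"slide":[0,0,0.35],"delta_rot":[0,0,0],"hand":0},
    {"slide":[0,0,0.2],"delta_rot":[0,0,0],"hand":0},
    {"slide":[0,0,0.05],"delta_rot":[0,0,0],"hand":0},
    {"slide":[0,0,0],"delta_rot":[0,0,0],"hand":0}
  ]
}}

```text
time_s: 32.08
eef_pos: [0.5388, 0.0321, 0.0346]
eef_rot: [-0.0, 0.73, 0.683, -0.0]
wrist_force: [-0.1, -0.8, -0.8]
opening: 0.105
```

```bash
python3 -c "
from h import *
plan([.5385,.0317,.0313],-4,1)
c=ctrl.camera('wrist'); cv2.imwrite('pics/w25.png',c['frame'][:,:,::-1])"
```

```text
pos [0.5388 0.0321 0.0346] yaw -3.81 t 32.08 open 0.105 tilt [-0.02  0.  ]
0 [-0.0087 -0.0062  0.0657] rz 0.001
```

View pics/w25.png

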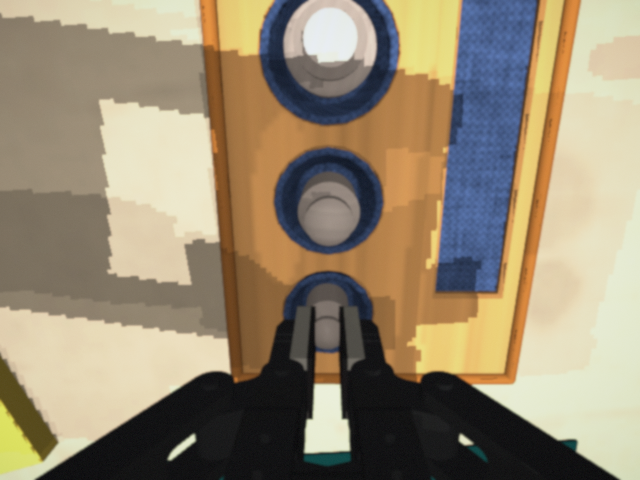

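The 50 is centred in its pocket mouth at (328,300). Finish.

{"fn": "drive_tool", "kwargs": {
  "deltas": [
    {"slide":[-0.005,0,0.03],"delta_rot":[0,0,0],"hand":0},
    {"slide":[0,0,0.025],"delta_rot":[0,0,0],"hand":0},
    {"slide":[0,0,0.01],"delta_rot":[0,0,0],"hand":0},
    {"slide":[0,0,0],"delta_rot":[0,0,0],"hand":0},
    {"slide":[0,0,0],"delta_rot":[0,0,0],"hand":0}
  ]
}}

```text
time_s: 32.75
eef_pos: [0.5389, 0.0318, 0.0316]
eef_rot: [0.0, 0.73, 0.683, 0.0]
wrist_force: [0.0, -0.3, -0.5]
opening: 0.11
```

{"fn": "drive_tool", "kwargs": {
  "deltas": [
    {"slide":[0,0,0.012],"delta_rot":[0,0,0],"hand":0},
    {"slide":[0,0,0],"delta_rot":[0,0,0],"hand":0},
    {"slide":[0,0,0],"delta_rot":[0,0,0],"hand":0},
    {"slide":[0,0,0],"delta_rot":[0,0,0],"hand":0},
    {"slide":[0,0,0],"delta_rot":[0,0,0],"hand":0}
  ]
}}

```text
time_s: 33.38
eef_pos: [0.539, 0.0318, 0.0312]
eef_rot: [0.0, 0.73, 0.683, 0.0]
wrist_force: [-1.3, -0.1, 5.5]
opening: 0.1
```

{"fn": "drive_tool", "kwargs": {
  "deltas": [
    {"slide":[0,0,0],"delta_rot":[0,0,0],"hand":0.13},
    {"slide":[0,0,0],"delta_rot":[0,0,0],"hand":0.18},
    {"slide":[0,0,0],"delta_rot":[0,0,0],"hand":0.25},
    {"slide":[0,0,0],"delta_rot":[0,0,0],"hand":0.35},
    {"slide":[0,0,0],"delta_rot":[0,0,0],"hand":0.4}
  ]
}}

```text
time_s: 34.0
eef_pos: [0.5388, 0.0318, 0.0308]
eef_rot: [-0.0, 0.73, 0.683, -0.0]
wrist_force: [0.4, -0.2, 0.1]
opening: 0.402
```

{"fn": "drive_tool", "kwargs": {
  "deltas": [
    {"slide":[0,0,-0.1],"delta_rot":[0,0,0],"hand":0.4},
    {"slide":[0,0,-0.4],"delta_rot":[0,0,0],"hand":0.4},
    {"slide":[0,0,-0.6],"delta_rot":[0,0,0],"hand":0.4},
    {"slide":[0,0,-0.5],"delta_rot":[0,0,0],"hand":0.4},
    {"slide":[0,0,-0.1],"delta_rot":[0,0,0],"hand":0.4}
  ]
}}

```text
time_s: 34.62
eef_pos: [0.5403, 0.0316, 0.1181]
eef_rot: [0.002, 0.73, 0.683, 0.001]
wrist_force: [0.5, 0.7, 0.7]
opening: 0.402
```

```bash
python3 -c "
from h import *
plan([.427,-.183,.09],17.6,8)
c=ctrl.camera('wrist'); cv2.imwrite('pics/w26.png',c['frame'][:,:,::-1])
for p in ([.602,-.1393,.033],): print(proj(c,p))"
```

```text
pos [0.5403 0.0316 0.1181] yaw -3.82 t 34.62 open 0.402 tilt [ 0.23 -0.04]
0 [-0.5542 -0.247   0.0703] rz -0.0149
1 [-0.5421 -0.2726  0.0703] rz -0.0149
2 [-0.5288 -0.2976  0.0703] rz -0.0149
3 [-0.5143 -0.322   0.0703] rz -0.0149
4 [-0.4987 -0.3457  0.0703] rz -0.0149
5 [-0.482  -0.3686  0.0703] rz -0.0149
6 [-0.4642 -0.3907  0.0703] rz -0.0149
7 [-0.4455 -0.412   0.0703] rz -0.0149
[430.46732679 473.97226816]
```

View pics/w26.png

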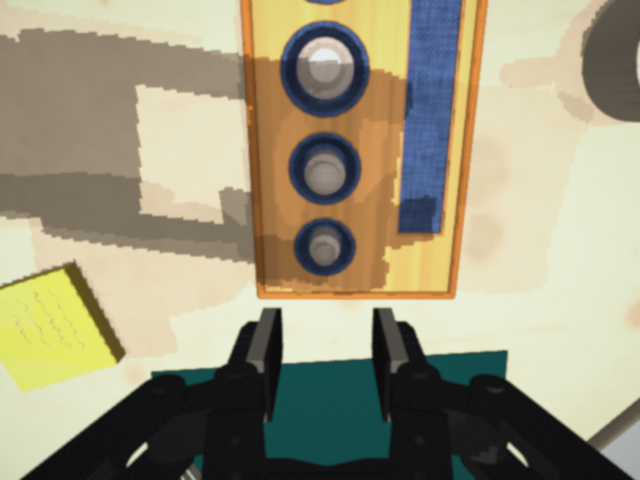

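All four weights stand in their pockets, the 50 at (323,247). Now the forceps.

{"fn": "drive_tool", "kwargs": {
  "deltas": [
    {"slide":[-0.55,-0.25,0.05],"delta_rot":[0,0,-0.015],"hand":0.4},
    {"slide":[-0.54,-0.27,0.05],"delta_rot":[0,0,-0.015],"hand":0.4},
    {"slide":[-0.53,-0.3,0.05],"delta_rot":[0,0,-0.015],"hand":0.4},
    {"slide":[-0.51,-0.32,0.05],"delta_rot":[0,0,-0.015],"hand":0.4},
    {"slide":[-0.5,-0.35,0.05],"delta_rot":[0,0,-0.015],"hand":0.4}
  ]
}}

```text
time_s: 35.3
eef_pos: [0.4666, -0.1024, 0.1022]
eef_rot: [-0.001, 0.644, 0.765, -0.0]
wrist_force: [-0.7, -0.1, 0.3]
opening: 0.404
```

{"fn": "drive_tool", "kwargs": {
  "deltas": [
    {"slide":[-0.48,-0.37,0.05],"delta_rot":[0,0,-0.015],"hand":0.4},
    {"slide":[-0.46,-0.39,0.05],"delta_rot":[0,0,-0.015],"hand":0.4},
    {"slide":[-0.4,-0.4,0.05],"delta_rot":[0,0,-0.014],"hand":0.4},
    {"slide":[0,0,0],"delta_rot":[0,0,0],"hand":0.4},
    {"slide":[0,0,0],"delta_rot":[0,0,0],"hand":0.4}
  ]
}}

```text
time_s: 35.92
eef_pos: [0.4252, -0.1793, 0.0954]
eef_rot: [-0.001, 0.591, 0.807, 0.0]
wrist_force: [0.9, -0.0, -0.4]
opening: 0.401
```

```bash
python3 -c "
from h import *
plan([.427,-.183,.0075],17.6,1)
c=ctrl.camera('wrist'); np.savez('pics/w27.npz',**c);cv2.imwrite('pics/w27.png',c['frame'][:,:,::-1])"
```

```text
pos [ 0.4252 -0.1793  0.0954] yaw 17.54 t 35.92 open 0.401 tilt [-0.05  0.06]
0 [-0.0815  0.0113  1.7571] rz -0.0003
```

View pics/w27.png

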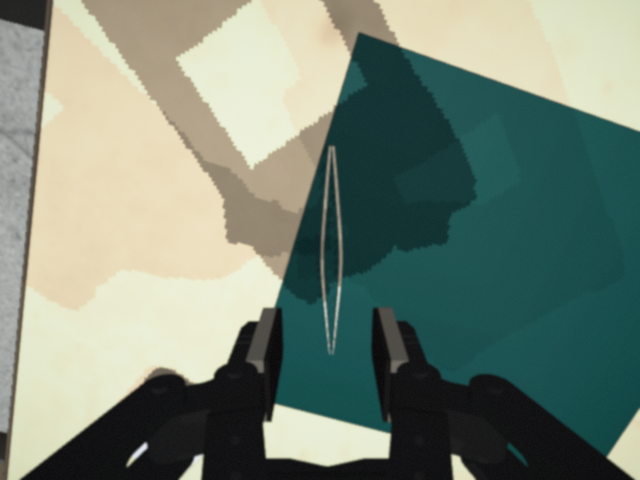

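```bash
python3 -c "
from h import *
c=dict(np.load('pics/w27.npz'))
a=ray(c,331,147,.008);b=ray(c,331,353,.008);print(a,b,(a+b)/2,np.linalg.norm(a-b),np.degrees(np.arctan2((b-a)[0],-(b-a)[1])))
l=ray(c,321.5,250,.010);r=ray(c,342,250,.01);print((l+r)/2,np.linalg.norm(l-r))
plan([*((a+b)/2)[:2],.0072],17.6,1)"
```

```text
[ 0.4083341 -0.1213615  0.008    ] [ 0.44745204 -0.24372074  0.008     ] [ 0.42789307 -0.18254112  0.008     ] 0.12846009676074022 17.72894738835054
[ 0.42646599 -0.17669924  0.01      ] 0.011887604201727776
pos [ 0.4255 -0.1791  0.0955] yaw 17.59 t 35.98 open 0.404 tilt [-0.03  0.05]
0 [-0.0794  0.0254  1.7665] rz -0.0001
```

{"fn": "drive_tool", "kwargs": {
  "deltas": [
    {"slide":[-0.075,0.025,0.4],"delta_rot":[0,0,0],"hand":0.4},
    {"slide":[0,0,0.5],"delta_rot":[0,0,0],"hand":0.4},
    {"slide":[0,0,0.45],"delta_rot":[0,0,0],"hand":0.4},
    {"slide":[0,0,0.25],"delta_rot":[0,0,0],"hand":0.4},
    {"slide":[0,0,0.1],"delta_rot":[0,0,0],"hand":0.4}
  ]
}}

```text
time_s: 36.6
eef_pos: [0.4278, -0.1824, 0.0104]
eef_rot: [-0.0, 0.59, 0.807, 0.0]
wrist_force: [1.0, 0.8, 0.4]
opening: 0.398
```

```bash
python3 -c "
from h import *
plan([.4279,-.1825,.0072],17.6,1)
c=ctrl.camera('wrist'); cv2.imwrite('pics/w28.png',c['frame'][:,:,::-1])"
```

```text
pos [ 0.4278 -0.1824  0.0104] yaw 17.65 t 36.6 open 0.398 tilt [-0.04  0.04]
0 [-0.0019  0.0016  0.0646] rz 0.0003
```

View pics/w28.png

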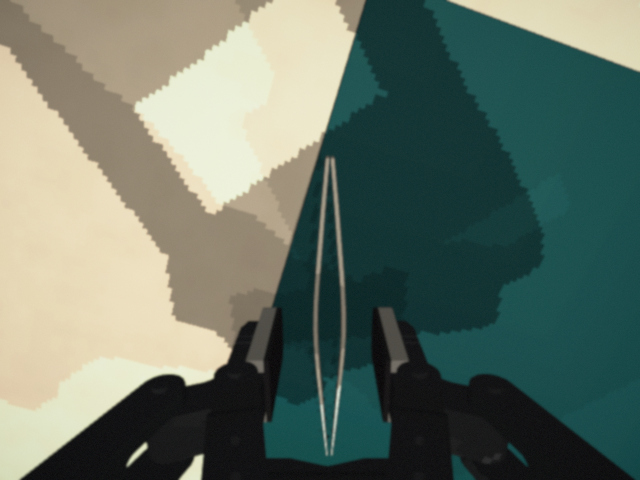

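The forceps lie centred and parallel between the fingers at (330,310). Lower the rest, close, lift.

{"fn": "drive_tool", "kwargs": {
  "deltas": [
    {"slide":[0,0,0.05],"delta_rot":[0,0,0],"hand":0.4},
    {"slide":[0,0,0],"delta_rot":[0,0,0],"hand":0.3},
    {"slide":[0,0,0],"delta_rot":[0,0,0],"hand":0.2},
    {"slide":[0,0,0],"delta_rot":[0,0,0],"hand":0.2},
    {"slide":[0,0,0],"delta_rot":[0,0,0],"hand":0.2}
  ]
}}

```text
time_s: 37.28
eef_pos: [0.4279, -0.1832, 0.0086]
eef_rot: [0.0, 0.591, 0.807, -0.0]
wrist_force: [-0.1, 0.0, -0.0]
opening: 0.197
```

```bash
python3 -c "
from h import *
plan([.4279,-.1825,.0068],17.6,1)"
```

```text
pos [ 0.4279 -0.1832  0.0086] yaw 17.59 t 37.27 open 0.197 tilt [ 0.01 -0.01]
0 [0.0131 0.005  0.0366] rz -0.0
```

{"fn": "drive_tool", "kwargs": {
  "deltas": [
    {"slide":[0,0,0.035],"delta_rot":[0,0,0],"hand":0.2},
    {"slide":[0,0,0],"delta_rot":[0,0,0],"hand":0.2},
    {"slide":[0,0,0],"delta_rot":[0,0,0],"hand":0},
    {"slide":[0,0,0],"delta_rot":[0,0,0],"hand":0},
    {"slide":[0,0,0],"delta_rot":[0,0,0],"hand":0}
  ]
}}

```text
time_s: 37.9
eef_pos: [0.4278, -0.1831, 0.0068]
eef_rot: [0.0, 0.591, 0.807, -0.0]
wrist_force: [-0.7, 0.3, 2.0]
opening: 0.072
```

{"fn": "drive_tool", "kwargs": {
  "deltas": [
    {"slide":[0,0,0],"delta_rot":[0,0,0],"hand":0},
    {"slide":[0,0,0],"delta_rot":[0,0,0],"hand":0},
    {"slide":[0,0,-0.1],"delta_rot":[0,0,0],"hand":0},
    {"slide":[0,0,-0.3],"delta_rot":[0,0,0],"hand":0},
    {"slide":[0,0,0],"delta_rot":[0,0,0],"hand":0}
  ]
}}

```text
time_s: 38.52
eef_pos: [0.429, -0.184, 0.0283]
eef_rot: [0.002, 0.591, 0.807, -0.0]
wrist_force: [0.6, -0.2, -1.0]
opening: 0.069
```

```bash
python3 -c "
from h import *
plan([.6003,.1128,.13],-4.02,10)
c=ctrl.camera('wrist'); cv2.imwrite('pics/w29.png',c['frame'][:,:,::-1])"
```

```text
pos [ 0.429  -0.184   0.0283] yaw 17.61 t 38.52 open 0.069 tilt [ 0.15 -0.12]
0 [ 0.4621  0.5062 -0.2033] rz 0.012
1 [ 0.4809  0.4884 -0.2033] rz 0.012
2 [ 0.499   0.4699 -0.2033] rz 0.012
3 [ 0.5163  0.4507 -0.2033] rz 0.012
4 [ 0.533   0.4309 -0.2033] rz 0.012
5 [ 0.5489  0.4105 -0.2033] rz 0.012
6 [ 0.564   0.3895 -0.2033] rz 0.012
7 [ 0.5782  0.3679 -0.2033] rz 0.012
8 [ 0.5917  0.3458 -0.2033] rz 0.012
9 [ 0.6043  0.3233 -0.2033] rz 0.012
```

View pics/w29.png

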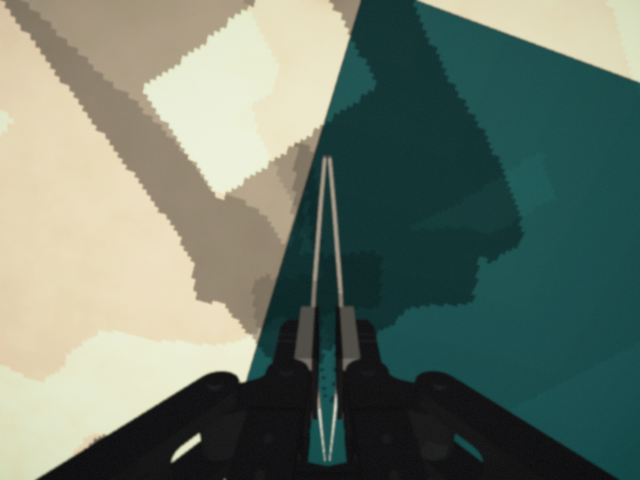

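The forceps are held flat and straight (far end at (327,157), near end at (327,459)). Carry to the groove while turning 21.6°.

{"fn": "drive_tool", "kwargs": {
  "deltas": [
    {"slide":[0.3,0.3,-0.4],"delta_rot":[0,0,0.012],"hand":0},
    {"slide":[0.46,0.5,-0.4],"delta_rot":[0,0,0.012],"hand":0},
    {"slide":[0.5,0.48,-0.4],"delta_rot":[0,0,0.012],"hand":0},
    {"slide":[0.52,0.46,-0.4],"delta_rot":[0,0,0.012],"hand":0},
    {"slide":[0.53,0.44,-0.2],"delta_rot":[0,0,0.012],"hand":0}
  ]
}}

```text
time_s: 39.2
eef_pos: [0.5093, -0.0452, 0.1179]
eef_rot: [0.001, 0.664, 0.747, 0.0]
wrist_force: [0.3, -0.5, -0.8]
opening: 0.074
```

{"fn": "drive_tool", "kwargs": {
  "deltas": [
    {"slide":[0.55,0.41,0],"delta_rot":[0,0,0.012],"hand":0},
    {"slide":[0.56,0.39,0],"delta_rot":[0,0,0.012],"hand":0},
    {"slide":[0.58,0.37,0],"delta_rot":[0,0,0.012],"hand":0},
    {"slide":[0.59,0.35,0],"delta_rot":[0,0,0.012],"hand":0},
    {"slide":[0.5,0.3,0],"delta_rot":[0,0,0.012],"hand":0}
  ]
}}

```text
time_s: 39.83
eef_pos: [0.5932, 0.0983, 0.1164]
eef_rot: [-0.0, 0.732, 0.682, -0.0]
wrist_force: [-0.3, 0.3, 0.7]
opening: 0.071
```

{"fn": "drive_tool", "kwargs": {
  "deltas": [
    {"slide":[0.2,0.15,0],"delta_rot":[0,0,0],"hand":0},
    {"slide":[0,0,0],"delta_rot":[0,0,0],"hand":0},
    {"slide":[0,0,0],"delta_rot":[0,0,0],"hand":0},
    {"slide":[0,0,0],"delta_rot":[0,0,0],"hand":0},
    {"slide":[0,0,0],"delta_rot":[0,0,0],"hand":0}
  ]
}}

```text
time_s: 40.45
eef_pos: [0.601, 0.1059, 0.1168]
eef_rot: [0.0, 0.732, 0.682, -0.0]
wrist_force: [0.1, 0.2, 0.2]
opening: 0.075
```

```bash
python3 -c "
from h import *
plan([.6003,.1128,.0232],-4.02,1)
c=ctrl.camera('wrist'); cv2.imwrite('pics/w30.png',c['frame'][:,:,::-1])"
```

```text
pos [0.601  0.1059 0.1168] yaw -4.04 t 40.45 open 0.075 tilt [ 0. -0.]
0 [ 0.1376 -0.0231  1.8727] rz -0.0001
```

View pics/w30.png

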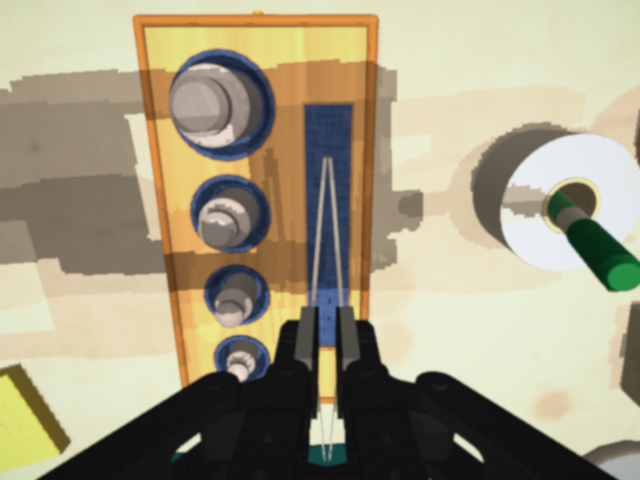

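The forceps line up over the groove: forceps at u=328, groove at 305–352. Lower.

{"fn": "drive_tool", "kwargs": {
  "deltas": [
    {"slide":[0.13,-0.01,0.3],"delta_rot":[0,0,0],"hand":0},
    {"slide":[0,0,0.5],"delta_rot":[0,0,0],"hand":0},
    {"slide":[0,0,0.5],"delta_rot":[0,0,0],"hand":0},
    {"slide":[0,0,0.3],"delta_rot":[0,0,0],"hand":0},
    {"slide":[0,0,0.1],"delta_rot":[0,0,0],"hand":0}
  ]
}}

```text
time_s: 41.12
eef_pos: [0.6001, 0.1132, 0.0302]
eef_rot: [-0.001, 0.731, 0.682, -0.001]
wrist_force: [0.2, -0.3, 0.2]
opening: 0.073
```

```bash
python3 -c "
from h import *
plan([.6007,.1128,.0228],-4.02,1)
c=ctrl.camera('wrist'); cv2.imwrite('pics/w31.png',c['frame'][:,:,::-1])"
```

```text
pos [0.6001 0.1132 0.0302] yaw -3.99 t 41.12 open 0.073 tilt [-0.13  0.  ]
0 [-0.007   0.0117  0.1477] rz 0.0002
```

View pics/w31.png

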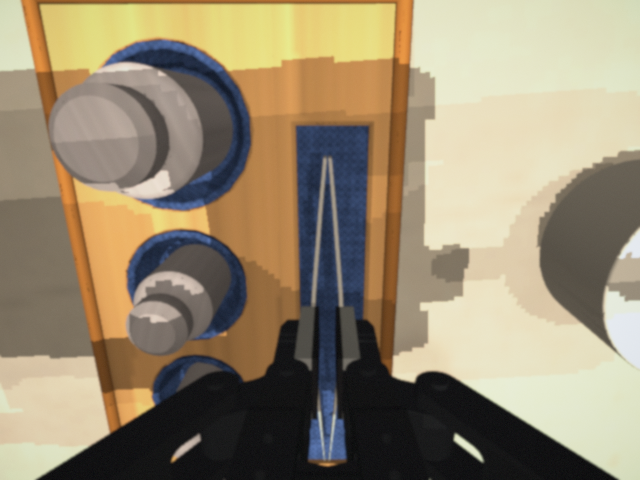

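Forceps at u≈328, groove centre at u≈333. I shift about 1.5 mm and lower in steps.

{"fn": "drive_tool", "kwargs": {
  "deltas": [
    {"slide":[0,0.03,0.05],"delta_rot":[0,0,0],"hand":0},
    {"slide":[0,0,0.05],"delta_rot":[0,0,0],"hand":0},
    {"slide":[0,0,0],"delta_rot":[0,0,0],"hand":0},
    {"slide":[0,0,0],"delta_rot":[0,0,0],"hand":0},
    {"slide":[0,0,0],"delta_rot":[0,0,0],"hand":0}
  ]
}}

```text
time_s: 41.8
eef_pos: [0.6027, 0.1129, 0.027]
eef_rot: [0.0, 0.731, 0.682, 0.0]
wrist_force: [-0.9, -0.3, -0.0]
opening: 0.071
```

{"fn": "drive_tool", "kwargs": {
  "deltas": [
    {"slide":[0,0,0.015],"delta_rot":[0,0,0],"hand":0},
    {"slide":[0,0,0],"delta_rot":[0,0,0],"hand":0},
    {"slide":[0,0,0],"delta_rot":[0,0,0],"hand":0},
    {"slide":[0,0,0],"delta_rot":[0,0,0],"hand":0},
    {"slide":[0,0,0],"delta_rot":[0,0,0],"hand":0}
  ]
}}

```text
time_s: 42.42
eef_pos: [0.6026, 0.1129, 0.026]
eef_rot: [0.0, 0.731, 0.682, 0.0]
wrist_force: [0.7, -0.4, -2.3]
opening: 0.077
```

{"fn": "drive_tool", "kwargs": {
  "deltas": [
    {"slide":[0,0,0.02],"delta_rot":[0,0,0],"hand":0},
    {"slide":[0,0,0],"delta_rot":[0,0,0],"hand":0},
    {"slide":[0,0,0.02],"delta_rot":[0,0,0],"hand":0},
    {"slide":[0,0,0],"delta_rot":[0,0,0],"hand":0},
    {"slide":[0,0,0],"delta_rot":[0,0,0],"hand":0}
  ]
}}

```text
time_s: 43.05
eef_pos: [0.6026, 0.1129, 0.024]
eef_rot: [-0.0, 0.731, 0.682, -0.0]
wrist_force: [0.5, -0.4, 0.1]
opening: 0.068
```

```bash
python3 -c "
from h import *
plan([.6007,.1128,.0228],-4.02,1)
c=ctrl.camera('wrist'); cv2.imwrite('pics/w32.png',c['frame'][:,:,::-1])"
```

```text
pos [0.6026 0.1129 0.024 ] yaw -4.0 t 43.05 open 0.068 tilt [-0. -0.]
0 [-0.0048 -0.0374  0.0237] rz 0.0001
```

View pics/w32.png

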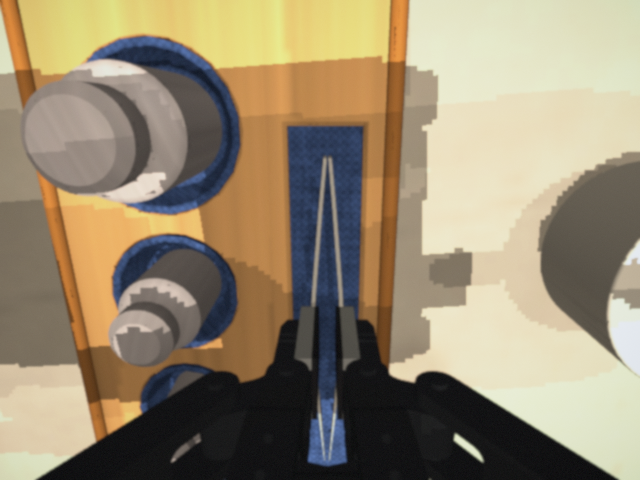

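Slightly overshot: groove centre now at u≈325, forceps at 328. A small shift back, then continue down.

{"fn": "drive_tool", "kwargs": {
  "deltas": [
    {"slide":[0,-0.015,0],"delta_rot":[0,0,0],"hand":0},
    {"slide":[0,0,0.012],"delta_rot":[0,0,0],"hand":0},
    {"slide":[0,0,0],"delta_rot":[0,0,0],"hand":0},
    {"slide":[0,0,0],"delta_rot":[0,0,0],"hand":0},
    {"slide":[0,0,0],"delta_rot":[0,0,0],"hand":0}
  ]
}}

```text
time_s: 43.72
eef_pos: [0.6018, 0.1129, 0.0234]
eef_rot: [0.0, 0.731, 0.682, -0.0]
wrist_force: [-1.0, 0.9, -0.5]
opening: 0.07
```

{"fn": "drive_tool", "kwargs": {
  "deltas": [
    {"slide":[0,0,0.01],"delta_rot":[0,0,0],"hand":0},
    {"slide":[0,0,0],"delta_rot":[0,0,0],"hand":0},
    {"slide":[0,0,0],"delta_rot":[0,0,0],"hand":0},
    {"slide":[0,0,0],"delta_rot":[0,0,0],"hand":0},
    {"slide":[0,0,0],"delta_rot":[0,0,0],"hand":0}
  ]
}}

```text
time_s: 44.35
eef_pos: [0.6018, 0.113, 0.0229]
eef_rot: [0.0, 0.731, 0.682, -0.0]
wrist_force: [0.9, -1.2, -0.6]
opening: 0.073
```

{"fn": "drive_tool", "kwargs": {
  "deltas": [
    {"slide":[0,0,0.006],"delta_rot":[0,0,0],"hand":0},
    {"slide":[0,0,0],"delta_rot":[0,0,0],"hand":0},
    {"slide":[0,0,0],"delta_rot":[0,0,0],"hand":0},
    {"slide":[0,0,0],"delta_rot":[0,0,0],"hand":0},
    {"slide":[0,0,0],"delta_rot":[0,0,0],"hand":0}
  ]
}}

```text
time_s: 44.98
eef_pos: [0.6019, 0.113, 0.0228]
eef_rot: [0.0, 0.731, 0.682, 0.0]
wrist_force: [-2.6, -0.7, 5.3]
opening: 0.073
```

Contact at the predicted height, 0.0228. Release slightly and lift.

{"fn": "drive_tool", "kwargs": {
  "deltas": [
    {"slide":[0,0,0],"delta_rot":[0,0,0],"hand":0.11},
    {"slide":[0,0,0],"delta_rot":[0,0,0],"hand":0.16},
    {"slide":[0,0,0],"delta_rot":[0,0,0],"hand":0.2},
    {"slide":[0,0,0],"delta_rot":[0,0,0],"hand":0.2},
    {"slide":[0,0,-0.05],"delta_rot":[0,0,0],"hand":0.22}
  ]
}}

```text
time_s: 45.6
eef_pos: [0.6015, 0.1129, 0.0248]
eef_rot: [-0.0, 0.731, 0.682, -0.0]
wrist_force: [0.8, -0.9, 0.8]
opening: 0.22
```

{"fn": "drive_tool", "kwargs": {
  "deltas": [
    {"slide":[0,0,-0.2],"delta_rot":[0,0,0],"hand":0.25},
    {"slide":[0,0,-0.6],"delta_rot":[0,0,0],"hand":0.3},
    {"slide":[0,0,-0.9],"delta_rot":[0,0,0],"hand":0.4},
    {"slide":[0,0,-0.9],"delta_rot":[0,0,0],"hand":0.4},
    {"slide":[-0.8,0,-0.8],"delta_rot":[0,0,0],"hand":0.4}
  ]
}}

```text
time_s: 46.22
eef_pos: [0.5994, 0.0746, 0.198]
eef_rot: [0.001, 0.73, 0.683, 0.001]
wrist_force: [0.9, -0.9, 0.2]
opening: 0.396
```

{"fn": "drive_tool", "kwargs": {
  "deltas": [
    {"slide":[-0.5,-0.4,-0.2],"delta_rot":[0,0,0],"hand":0.4},
    {"slide":[0,-0.4,0],"delta_rot":[0,0,0],"hand":0.4},
    {"slide":[0,0,0],"delta_rot":[0,0,0],"hand":0.4},
    {"slide":[0,0,0],"delta_rot":[0,0,0],"hand":0.4},
    {"slide":[0,0,0],"delta_rot":[0,0,0],"hand":0.4}
  ]
}}

```text
time_s: 46.85
eef_pos: [0.5579, 0.0511, 0.2051]
eef_rot: [0.0, 0.731, 0.682, 0.0]
wrist_force: [0.2, -0.1, -0.5]
opening: 0.401
```

```bash
python3 -c "
from h import *
plan([.6007,.1128,.0228],-4.02,1)
c=ctrl.camera('wrist'); cv2.imwrite('pics/w33.png',c['frame'][:,:,::-1]); np.savez('pics/w33.npz',**c)
c=ctrl.camera('scene'); cv2.imwrite('pics/s33.png',cv2.resize(c['frame'][150:330,120:360,::-1],None,fx=3.3,fy=3.3))"
```

```text
pos [0.5579 0.0511 0.2051] yaw -3.97 t 46.85 open 0.401 tilt [ 0.01 -0.  ]
0 [1.2903 0.7681 3.6452] rz 0.0003
```

View pics/w33.png

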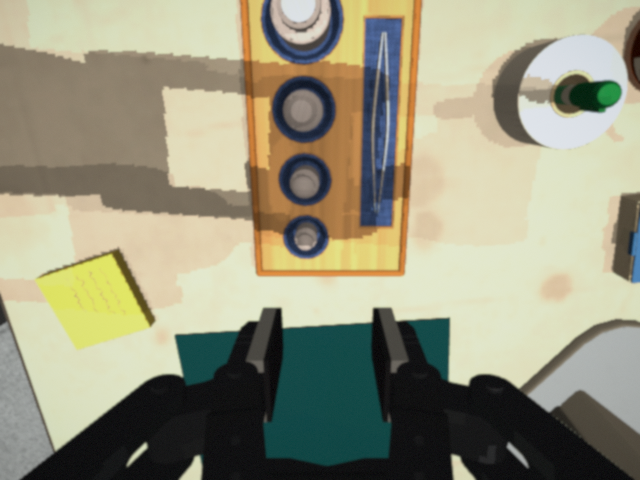

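View pics/s33.png

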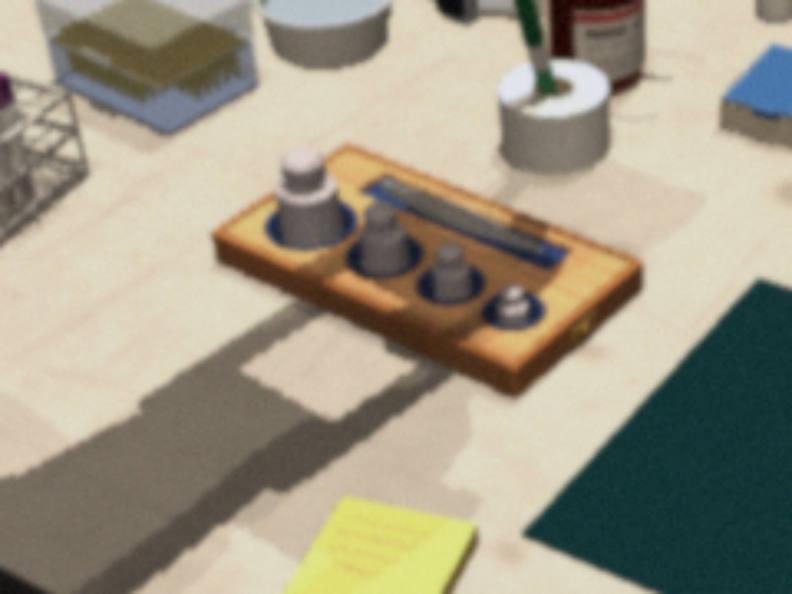

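Both views show the job done. The weights are upright in their pockets in size order, with the forceps flat inside the groove at (380,125) in the wrist view, and the arm is clear. Handing in.

```bash
python3 -c "
from h import *
print(ctrl.hand_in()); print(ctrl.get_obs()['time_s'])"
```

```text
the job is handed in; nothing more can be done
None
the job is handed in; nothing more can be done
```

The set is put away and the job is handed in, at about 47 s of the 120 s allowed. I placed the four steel weights in order from 500 g to 50 g, each held by its knob and lowered upright into its own pocket. The forceps went in last, laid flat in the groove. The red look-alike weight was left alone.

- **Weights:** each one touched down within about 0.5 mm of the height worked out for its pocket floor. The wrist and scene pictures after release show each one standing upright.
- **Forceps:** they also touched down at the expected height, and the last wrist and scene pictures show them flat and fully inside the groove.
- **Forces and arm:** wrist force readings stayed at 6 N or below throughout. The gripper was about 0.18 m above the case at hand-in, touching nothing.

No check failed. The only correction was a 1–2 mm sideways shift of the forceps just before I set them down.

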